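# Hold the top-heavy bottle rocker at its marker

## Robot

A 6-joint arm with a two-finger parallel gripper is mounted at the origin on the work surface. World frame = base frame: x ahead of the robot, y to its left, z up, the work surface at z = 0. Lengths are in m, angles in rad, forces in N, time in s.
With the tool pointing down it reaches from about 0.325 to 0.9 m from the base axis. Payload 6.1 kg.
Tool frame: the origin (TCP) lies midway between the tips of the shut fingers; the grasp point (between the pads) lies manip.pinch_z behind it (manip.pinch_z is the distance from the TCP to the grasp point, in m); z points along the fingers, y is the line along which they close (so a half turn about z gives the same grasp; the last joint's range is limited). The gripper opens to 85 mm and grips with 20 to 120 N. Pads are 22 mm wide; open, the fingers measure 114 mm over their backs; the gripper's body (76 mm by 85 mm) begins 54 mm behind the grasp point. The pads swing forward as they close: fully open they stand 13 mm farther back than shut.
Start: joints at [-1.444, 0.22, 1.526, -0, 1.395, -0.126], TCP at [0.156, -0.605, 0.231] pointing down, gripper open.
Joint ranges: [-2.98, 2.98], [-0.91, 2.08], [0.09, 2.57], [-1.24, 4.39], [0.2, 2.65], [-2.68, 2.68]. Speed limits (rad/s): [2.57, 2.57, 3.01, 3.14, 3.14, 3.14].

## Interface

Orientations are given as a 3x3 rotation matrix whose columns are the frame's x, y, z axes.
In Python, from workcell import telemetry, cams, manip gives the robot as it stands.
- The arm moves only by the shell command python3 -m inch 'ROWS' [OPENING] [FORCE]. ROWS is JSON, a list of rows, each an object of numbers: "dx", "dy", "dz": the shift along the tool's x, y, z in cm; "ax", "ay", "az": the turn, a rotation vector about the tool's x, y, z in rad. In form: [{"dx": .., "dy": .., "dz": .., "ax": .., "ay": .., "az": ..}, ...]. A call has exactly 8 rows; each row shifts and turns the commanded pose from where the row before left it, along the tool's axes as they then stand; what a row does not reach is not made up. A row lasts 1/12 s, in which the tool goes at most 41.7 mm and 7.16 degrees, less where a joint would pass 70% of its speed; a pose out of reach is approached as far as the arm can. A call is refused whole if a number of a shift passes 4.17 or a number of a turn 0.125, either way. A call with a gripper value outside its range is refused whole. OPENING is the opening, from -1 (shut) to 1 (fully open), set as the call begins (- or left out, the last holds). The fingers move at their own pace and stop on an object; FORCE is the grip in N (left out, the last holds). Time passes only in rows, so rows that do not move let the fingers close, or fill a call up. It gives the time, the measured TCP pose, the force, the opening and the grip force at its end, in the units of the state.
- telemetry.get_state(): the state, without advancing time (a new reading comes with each control period).
- cams.camera(name): name is "scene" or "top"; returns the picture (420x560x3 uint8, blue, green, red); there is no depth.
- cams.camera_info(name): a dict with "K" (3x3 intrinsics, pixels), "D" ([k1, k2, p1, p2, k3] as OpenCV has them; the pictures are not rectified), "xyz" and "orientation" of the camera in the world. Camera axes: x right, y up, looking along -z (the intrinsics and any distortion apply to the point x, -y, -z); pixel columns grow to the right and rows downward; lengths in m; the calibration is good to about 2 mm. A picture is of the moment at which its call begins. camera_info takes no time and is no camera call.
- manip.close_job(): hands the job in; it is judged then, once.
The state is a dict: "clock": time; "joints": joint angles; "qd": joint speeds; "joint_efforts": joint torques, N m; "tcp_pos": TCP position; "ee_rot": TCP orientation; "ft_force": force on the tool from outside, world axes, zero at the start; "wrist_torque": the same for the moment, N m; "finger_gap": finger opening in m; "grasp_force": force on a finger pad.
Only numpy, scipy, OpenCV 4.12 (cv2) and the standard library are available. Lean on these libraries where they do the work, as an engineer would, in place of code of your own. Each camera call takes 0.05 s, during which the arm holds its last target. There are 200 camera calls.

## Task

Using only the spring lever, bring the top-heavy bottle rocker off its right-hand stop until its pointer is on the marker, and balance it there for eight seconds. Then let it gently back down onto the right-hand stop, bring the lever back to where it rests by itself, roughly in line with the pointer, and let go. Never let the rocker swing fast or drop onto a stop, and do not touch the tray or bottles, shift the marker or disturb the other things on the bench.

Things in the scene. Friction and masses are not known exactly. Their poses are not given: they have to be found in the camera images.
- stand: Fixed grey base plate 240x440x18 mm with two posts carrying a level axle. Origin: centre of its underside; z up; the axle runs along its x, 140 mm above the origin. Its -x side is the lever side (towards the robot), +x the scale side, +y its left end, -y its right end. Place and yaw vary.
- rocker (a joint): Tilt (rad) of tray, bottles and pointer about the axle: 0 level, positive = top leans to stand +y. Stops at -0.35 (right end down, the start) and +0.35. Top-heavy: gravity drives it from level with 0.52 N m x sin(tilt); inertia 0.078 kg m2; both vary -15 to +20 % with the load. Damping 0.03 N m s/rad, dry friction 0.003 N m. Over 0.6 rad/s is a fast swing; a fall onto a stop is faster.
- deck: The rocker's aluminium tray, 120x460x10 mm, with two amber bottles (86 mm diameter, 162 mm tall) clamped 170 mm either side of the axle; 2.9 kg. Origin on the axle, midway; turns with the rocker. At tilt 0 its axes match the stand's, tray top 24 mm below the origin, bottle caps 138 mm above. Not to be touched.
- lever (a joint): Lever angle relative to the rocker (rad, same sense); from vertical the lever leans rocker + lever. It turns on the axle, joined to the rocker only by a coil spring that turns the rocker with 0.30 N m/rad x lever (0 = in line with pointer; damping 0.012). The spring is too soft to hold: with the lever kept still the rocker falls away (time constant 0.6 s). Lifting off the stop needs 0.5 to 0.7.
- lever_grip (a point): Where to pinch the lever's cross bar from above, fingers closing along stand y. Round steel bar, 14 mm diameter, parallel to the axle, 170 mm from it, from x = -105 (lever arm, 10 mm thick) to -190 mm in the stand frame; this point at x = -150. With the lever a rad from vertical: y = 170 sin a, z = 140 + 170 cos a mm. The bar may turn in the grip. On the stop the free lever sags to lever = -0.09.
- pointer_tip (a point): Tip of the rocker's dark steel pointer, on the scale side: 140 mm from the axle, at x = +95 mm in the stand frame, straight above the axle at tilt 0.
- marker_tip (a point): The point at which the black marker rider (24 mm wide) on the white scale arc points: 140 mm from the axle, same x as the pointer tip; the two points coincide when the pointer is on the marker. On the marker means within 15 mm (about 0.1 rad). The marker's angle varies.
- marker (a joint): Angle of the marker about the axle (rad), same zero and sense as the rocker's tilt: pointer exactly on the marker when rocker equals marker. Stiff; leave it alone.
- jar: Bystander: screw jar, 60 mm diameter, 70 mm tall, on the lever side of the stand; origin at its underside.
- mouse: Bystander: black computer mouse, about 95 x 60 x 30 mm, on the lever side of the stand; origin at its underside.
- vial_tray: Bystander: grey divided tray, 90 x 130 x 35 mm, past the left end of the stand; origin at its underside.
- beaker: Bystander: clear beaker, 70 mm diameter, 90 mm tall, on the lever side of the stand; origin at its underside.
- book: Bystander: red notebook, 150 x 110 x 18 mm, lying to the right; origin at its underside.

How it is judged:
By the outcome, as a careful person would: the job done as asked, in the order asked, and still so for the second after the job is handed in, with the robot touching nothing.
It also fails if it takes over 64 s, if anything falls off the work surface, if the arm or the gripper's body presses on something with over 40 N, if the wrist force passes 120 N, or if a joint passes its speed limit or range.

## Working session

There is one attempt and no reset: what is moved stays moved. The work goes in short steps, Python scripts to look and compute and a shell command to move; the robot and the scene stay as the last step left them, time stands still between calls to the robot, and variables do not carry over. Pictures are saved under pics/ and viewed, at most 10 in all, crops included, and the job is handed in when it is done.

```bash
mkdir -p pics; ls
python3 - <<'E'
from workcell import telemetry,cams,manip
import cv2,json,numpy as np
s=telemetry.get_state();print({k:np.round(v,3).tolist() for k,v in s.items()});print(manip.pinch_z)
for n in("scene","top"):
    cv2.imwrite(f"pics/{n}0.png",cams.camera(n));print(n,cams.camera_info(n))
E
```

```text
pics
{'clock': 0.0, 'joints': [-1.444, 0.221, 1.528, -0.0, 1.395, -0.126], 'qd': [0.002, 0.001, -0.0, -0.0, -0.0, -0.0], 'joint_efforts': [0.001, -49.69, -38.94, 0.0, 0.011, 0.0], 'tcp_pos': [0.156, -0.605, 0.23], 'ee_rot': [[0.968, 0.25, -0.0], [0.25, -0.968, 0.002], [0.0, -0.002, -1.0]], 'ft_force': [-0.214, 0.345, 0.048], 'wrist_torque': [-0.001, 0.011, 0.003], 'grasp_force': 0.0, 'finger_gap': 0.086}
0.0187
scene {'K': array([[454.59070758,   0.        , 279.27037639],
       [  0.        , 454.59070758, 211.08979862],
       [  0.        ,   0.        ,   1.        ]]), 'D': array([-0.14578344,  0.        ,  0.        ,  0.        ,  0.        ]), 'xyz': array([1.52267948, 0.59833563, 1.00053677]), 'orientation': array([[-0.56364439, -0.47682767,  0.67449268],
       [ 0.8260149 , -0.32743858,  0.45878465],
       [ 0.00209371,  0.8157324 ,  0.57842568]])}
top {'K': array([[478.20435366,   0.        , 274.04379946],
       [  0.        , 478.20435366, 206.23039448],
       [  0.        ,   0.        ,   1.        ]]), 'D': array([-0.14268862,  0.        ,  0.        ,  0.        ,  0.        ]), 'xyz': array([ 0.36961118, -0.02643871,  1.67310953]), 'orientation': array([[-0.02457677,  0.99150372, -0.1277355 ],
       [-0.99951301, -0.02191319,  0.02221617],
       [ 0.01922832,  0.12821929,  0.99155942]])}
```

View pics/scene0.png

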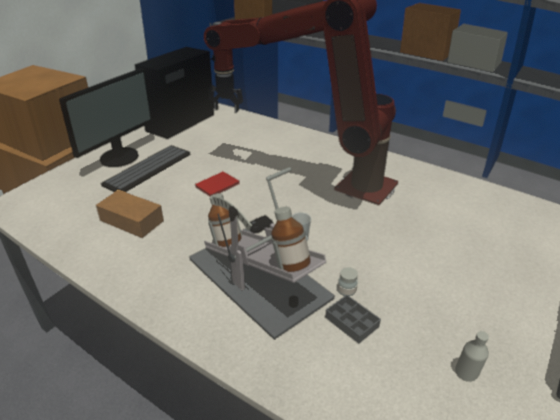

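View pics/top0.png

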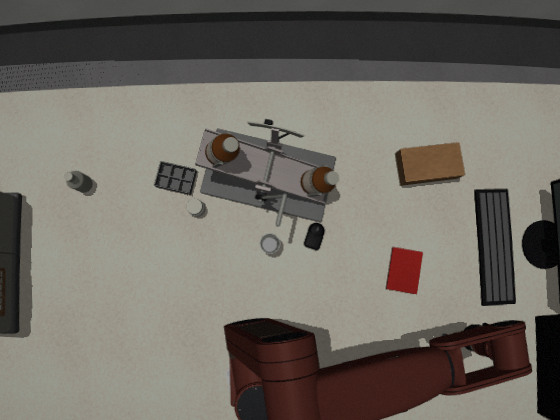

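The scene view shows the stand at about (260,270), with the lever bar at about (280,175). In the top view the stand is centred near (268,173), the lever bar near (282,208), the scale near (275,128), the beaker at (270,243) and the mouse at (314,236). I'll zoom in on both.

Run:
```python
import cv2
a=cv2.imread("pics/top0.png")[110:260,180:360];cv2.imwrite("pics/topc.png",cv2.resize(a,None,fx=4,fy=4,interpolation=cv2.INTER_CUBIC))
a=cv2.imread("pics/scene0.png")[160:330,180:380];cv2.imwrite("pics/scenec.png",cv2.resize(a,None,fx=3.5,fy=3.5,interpolation=cv2.INTER_CUBIC))
```

```text
(no output)
```

View pics/topc.png

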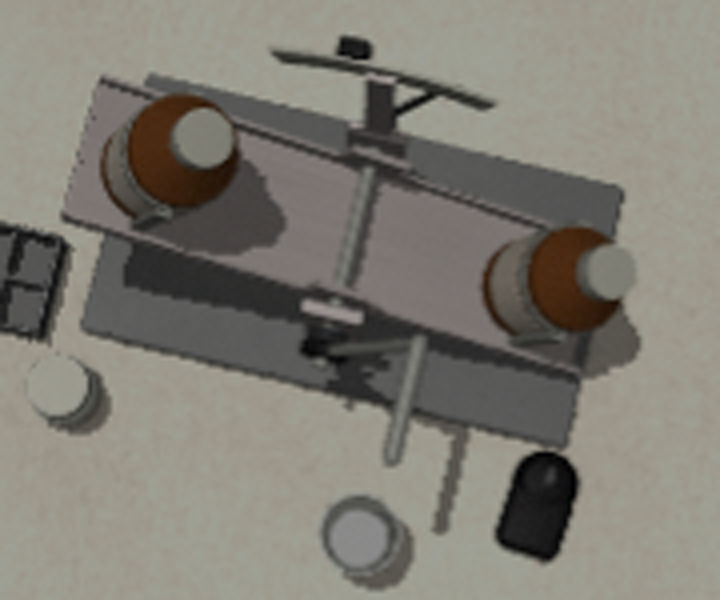

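View pics/scenec.png

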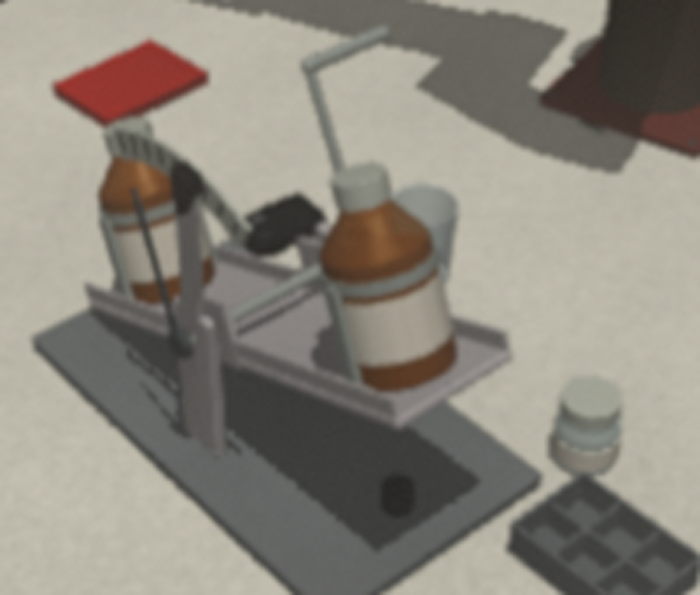

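The top crop shows the plate corners at about (150,75), (622,190), (567,445) and (83,330), and the bar running from (418,338) to (392,462). The black rider is at (355,48). The scene crop shows the rider at (187,185) and the pointer tip at (135,190).

```bash
cat > h.py <<'E'
import numpy as np,cv2
from workcell import cams
I={n:cams.camera_info(n) for n in("scene","top")}
def ray(n,p):
    c=I[n];u=cv2.undistortPoints(np.array([[p]],float),c["K"],c["D"])[0,0]
    d=c["orientation"]@np.array([u[0],-u[1],-1]);return c["xyz"],d/np.linalg.norm(d)
def onz(n,p,z):
    o,d=ray(n,p);return o+d*(z-o[2])/d[2]
def tri(p,q):
    o,d=ray("scene",p);a,b=ray("top",q)
    t=np.linalg.lstsq(np.c_[d,-b],a-o,rcond=None)[0]
    x,y=o+t[0]*d,a+t[1]*b;return (x+y)/2,np.linalg.norm(x-y)
def proj(n,P):
    c=I[n];R=c["orientation"].T@np.diag([1,1,1]);Rc=np.diag([1,-1,-1])@c["orientation"].T
    return cv2.projectPoints(np.array(P,float).reshape(-1,1,3),cv2.Rodrigues(Rc)[0],-Rc@c["xyz"],c["K"],c["D"])[0][:,0]
T=lambda x,y:(x/4+180-.375,y/4+110-.375)
S=lambda x,y:(x/3.5+180-.36,y/3.5+160-.36)
E
python3 - <<'E'
from h import *
c=np.array([onz("top",T(*p),.018) for p in [(150,75),(622,190),(567,445),(83,330)]])
fl,fr,nr,nl=c
print(c.round(3).tolist(),[np.linalg.norm(a-b).round(3) for a,b in((fl,fr),(fr,nr),(nr,nl),(nl,fl))])
# rigid fit
m=np.array([[.12,.22],[.12,-.22],[-.12,-.22],[-.12,.22]])
w=c[:,:2]; wc=w.mean(0); A=m.T@(w-wc);yaw=np.arctan2(A[0,1]-A[1,0],A[0,0]+A[1,1])
R=np.array([[np.cos(yaw),-np.sin(yaw)],[np.sin(yaw),np.cos(yaw)]])
print("stand",wc,yaw,((w-wc)@R-m).round(4).tolist())
o=np.r_[wc,0];R3=np.eye(3);R3[:2,:2]=R
L=lambda P:((P-o)@R3)
for nm,s,t in(("rider",(187,185),(355,48)),("barend",(385,32),(392,462)),("barcorner",(308,66),(418,338)),("scaleR",None,None)):
    if s:
        P,e=tri(S(*s),T(*t));l=L(P);print(nm,P.round(3),l.round(4),e.round(4),"ang",np.arctan2(l[1],l[2]-.14).round(3),np.hypot(l[1],l[2]-.14).round(3))
for nm,p in(("ptip",(135,190)),("pivot",(182,348)),("rider",(187,185)),("riderbot",(187,205))):
    q,d=ray("scene",S(*p));q=L(q);d=R3.T@d;x=q+d*(.095-q[0])/d[0];print(nm,x.round(4),np.arctan2(x[1],x[2]-.14).round(3),np.hypot(x[1],x[2]-.14).round(3))
for n in("scene","top"):
    im=cams.camera(n);
    k=cv2.cvtColor(im,cv2.COLOR_BGR2HSV);mk=cv2.inRange(k,(3,110,50),(20,255,255))
    x0,y0,x1,y1=(180,160,330,330) if n=="scene" else (180,110,360,260)
    N,_,st,ce=cv2.connectedComponentsWithStats(mk[y0:y1,x0:x1]);print(n,[(st[i].tolist(),ce[i].round(2).tolist()) for i in range(1,N) if st[i][4]>20])
    dk=(im.max(2)<45).astype(np.uint8)[y0:y1,x0:x1]
    N,_,st,ce=cv2.connectedComponentsWithStats(dk);print("dark",[(st[i].tolist(),(ce[i]+[x0,y0]).round(2).tolist()) for i in range(1,N) if st[i][4]>8])
np.savez("stand.npz",o=o,R=R3)
E
```

```text
[[0.868, 0.133, 0.018], [0.754, -0.285, 0.018], [0.528, -0.227, 0.018], [0.638, 0.194, 0.018]] [np.float64(0.434), np.float64(0.234), np.float64(0.435), np.float64(0.238)]
stand [ 0.69712447 -0.04648226] -0.2596274210998347 [[-0.0008, -0.0024], [-0.0035, 0.0038], [0.0027, 0.0017], [0.0016, -0.0031]]
rider [ 0.795 -0.045  0.313] [0.0944 0.027  0.3132] 0.0043 ang 0.155 0.175
barend [ 0.492 -0.066  0.292] [-0.1938 -0.0712  0.2925] 0.0018 ang -0.437 0.168
barcorner [ 0.581 -0.086  0.295] [-0.1018 -0.0682  0.2951] 0.0032 ang -0.414 0.169
ptip [ 0.095  -0.0423  0.2707] -0.313 0.137
pivot [0.095  0.0073 0.1387] 1.74 0.007
rider [0.095  0.0316 0.3155] 0.178 0.178
riderbot [0.095  0.0297 0.2961] 0.188 0.159
scene [([42, 18, 17, 13, 32], [50.5, 25.03]), ([29, 46, 20, 14, 203], [38.23, 52.62]), ([92, 58, 31, 22, 477], [106.6, 69.44]), ([39, 81, 7, 5, 25], [42.12, 83.2]), ([104, 98, 25, 13, 146], [116.73, 105.67])]
dark [([109, 136, 9, 11, 75], [293.01, 301.11])]
top [([32, 24, 23, 27, 312], [40.1, 36.82]), ([132, 57, 20, 26, 313], [140.17, 68.65])]
dark [([85, 10, 7, 5, 30], [268.03, 121.93]), ([97, 23, 12, 7, 20], [281.9, 136.05]), ([51, 38, 8, 12, 50], [234.36, 153.84]), ([34, 54, 6, 3, 10], [216.9, 165.2]), ([0, 57, 14, 11, 49], [185.14, 170.82]), ([10, 60, 7, 25, 41], [192.78, 181.8]), ([31, 61, 15, 12, 77], [217.58, 176.49]), ([0, 70, 10, 11, 33], [182.27, 183.79]), ([71, 75, 5, 5, 10], [253.1, 186.9]), ([149, 75, 6, 6, 12], [331.75, 186.75]), ([90, 79, 8, 6, 28], [273.36, 191.54]), ([75, 81, 22, 14, 99], [263.26, 197.06]), ([108, 84, 20, 7, 35], [295.74, 196.94]), ([124, 113, 20, 27, 374], [314.14, 236.22])]
```

The stand pose is consistent: the plate comes out at 0.435 × 0.236 m and the bar at a ≈ −0.43. The pivot and pointer checks show a scene-view bias of about 6 mm, so the corrected marker angle is about +0.14. I'll start moving now.

```bash
r='' ; python3 -m inch '[{"dz":-1.5,"az":0.064},{"dz":-1.5,"az":0.064},{"dz":-1.5,"az":0.064},{"dz":-1.5,"az":0.064},{"dz":-1.5,"az":0.064},{"dz":-1.5,"az":0.064},{"dz":-1.5,"az":0.064},{"dz":-1.5,"az":0.064}]' 1
python3 -m inch '[{"dx":1.4,"dy":-3.7},{"dx":1.4,"dy":-3.7},{"dx":1.4,"dy":-3.7},{"dx":1.4,"dy":-3.7},{"dx":1.4,"dy":-3.7},{"dx":1.4,"dy":-3.7},{"dx":1.4,"dy":-3.7},{"dx":1.4,"dy":-3.7}]'
python3 -m inch '[{"dx":1.4,"dy":-3.7},{"dx":1.4,"dy":-3.7},{"dx":1.4,"dy":-3.7},{"dx":1.4,"dy":-3.7},{"dx":1.4,"dy":-3.7},{"dx":1.4,"dy":-3.7},{"dx":1.0,"dy":-2},{"dx":0,"dy":0}]'
cat > to.py <<'E'
from h import *;import sys
from workcell import telemetry,manip
z=np.load("stand.npz");s=telemetry.get_state();Rt=np.array(s["ee_rot"])
x,y,zz=map(float,sys.argv[1:4])   # grasp point in stand frame
g=z["o"]+z["R"]@np.array([x,y,zz]);t=np.array(s["tcp_pos"])-Rt[:,2]*manip.pinch_z
print("t",s["clock"],"now(stand)",((t-z["o"])@z["R"]).round(4),"move cm tool",(Rt.T@(g-t)*100).round(2))
v=Rt.T@z["R"]@np.array([0,-1,0]);print("turn az",np.arctan2(-v[0],v[1]).round(4),"Rz",Rt[:,2].round(3),s["ft_force"])
E
python3 to.py -.15 -.070 .294
```

```text
t 0.2 now(stand) [-0.3794 -0.6784  0.2493] move cm tool [ 49.83 -41.79  -4.41]
turn az 0.5124 Rz [-0.     0.001 -1.   ] [-0.26367392 -0.08165079  0.17311394]invalid input at $[0]: expected keys dx, dy, dz, ax, ay, az
invalid input at $[0]: expected keys dx, dy, dz, ax, ay, az
invalid input at $[0]: expected keys dx, dy, dz, ax, ay, az
```

```bash
python3 -m inch '[{"dx":0,"dy":0,"dz":-1.5,"ax":0,"ay":0,"az":0.064},{"dx":0,"dy":0,"dz":-1.5,"ax":0,"ay":0,"az":0.064},{"dx":0,"dy":0,"dz":-1.5,"ax":0,"ay":0,"az":0.064},{"dx":0,"dy":0,"dz":-1.5,"ax":0,"ay":0,"az":0.064},{"dx":0,"dy":0,"dz":-1.5,"ax":0,"ay":0,"az":0.064},{"dx":0,"dy":0,"dz":-1.5,"ax":0,"ay":0,"az":0.064},{"dx":0,"dy":0,"dz":-1.5,"ax":0,"ay":0,"az":0.064},{"dx":0,"dy":0,"dz":-1.5,"ax":0,"ay":0,"az":0.064}]' 1
python3 -m inch '[{"dx":1.4,"dy":-3.7,"dz":0,"ax":0,"ay":0,"az":0},{"dx":1.4,"dy":-3.7,"dz":0,"ax":0,"ay":0,"az":0},{"dx":1.4,"dy":-3.7,"dz":0,"ax":0,"ay":0,"az":0},{"dx":1.4,"dy":-3.7,"dz":0,"ax":0,"ay":0,"az":0},{"dx":1.4,"dy":-3.7,"dz":0,"ax":0,"ay":0,"az":0},{"dx":1.4,"dy":-3.7,"dz":0,"ax":0,"ay":0,"az":0},{"dx":1.4,"dy":-3.7,"dz":0,"ax":0,"ay":0,"az":0},{"dx":1.4,"dy":-3.7,"dz":0,"ax":0,"ay":0,"az":0}]'
python3 -m inch '[{"dx":1.4,"dy":-3.7,"dz":0,"ax":0,"ay":0,"az":0},{"dx":1.4,"dy":-3.7,"dz":0,"ax":0,"ay":0,"az":0},{"dx":1.4,"dy":-3.7,"dz":0,"ax":0,"ay":0,"az":0},{"dx":1.4,"dy":-3.7,"dz":0,"ax":0,"ay":0,"az":0},{"dx":1.4,"dy":-3.7,"dz":0,"ax":0,"ay":0,"az":0},{"dx":1.4,"dy":-3.7,"dz":0,"ax":0,"ay":0,"az":0},{"dx":1,"dy":-2,"dz":0,"ax":0,"ay":0,"az":0},{"dx":0,"dy":0,"dz":0,"ax":0,"ay":0,"az":0}]'
python3 to.py -.15 -.070 .294
```

```text
clock: 0.87
tcp_pos: [0.1563, -0.6049, 0.3517]
ee_rot: [[0.966, -0.259, -0.0], [-0.259, -0.966, 0.001], [-0.0, -0.001, -1.0]]
ft_force: [0.3, -0.3, -0.2]
finger_gap: 0.0853
grasp_force: 0.0
clock: 1.53
tcp_pos: [0.3411, -0.346, 0.3513]
ee_rot: [[0.966, -0.257, 0.0], [-0.257, -0.966, -0.0], [0.0, 0.0, -1.0]]
ft_force: [0.2, -0.2, 0.0]
finger_gap: 0.0854
grasp_force: 0.0
clock: 2.2
tcp_pos: [0.4952, -0.1342, 0.351]
ee_rot: [[0.968, -0.251, 0.001], [-0.251, -0.968, 0.002], [0.0, -0.002, -1.0]]
ft_force: [0.3, -0.7, -0.8]
finger_gap: 0.0854
grasp_force: 0.0
t 2.2 now(stand) [-0.1726 -0.1366  0.3697] move cm tool [ 2.3  -6.64  7.58]
turn az 0.0054 Rz [ 0.001  0.002 -1.   ] [ 0.3460796  -0.69668454 -0.83256652]
```

```bash
python3 -m inch '[{"dx":0.4,"dy":-1.1,"dz":0,"ax":0,"ay":0,"az":0},{"dx":0.4,"dy":-1.1,"dz":0,"ax":0,"ay":0,"az":0},{"dx":0.4,"dy":-1.1,"dz":0,"ax":0,"ay":0,"az":0},{"dx":0.4,"dy":-1.1,"dz":0,"ax":0,"ay":0,"az":0},{"dx":0.4,"dy":-1.1,"dz":0,"ax":0,"ay":0,"az":0},{"dx":0.3,"dy":-1.1,"dz":0,"ax":0,"ay":0,"az":0.005},{"dx":0,"dy":0,"dz":1,"ax":0,"ay":0,"az":0},{"dx":0,"dy":0,"dz":0,"ax":0,"ay":0,"az":0}]'
python3 to.py -.15 -.070 .294
python3 - <<'E'
from h import *
a=cams.camera("top")[150:260,220:350];b=cams.camera("scene")[130:330,190:340]
cv2.imwrite("pics/hand.png",np.hstack([cv2.resize(a,(400,338)),np.zeros((338,10,3),np.uint8),cv2.resize(b,(254,338))]))
E
```

```text
clock: 2.87
tcp_pos: [0.5321, -0.0795, 0.3391]
ee_rot: [[0.966, -0.26, -0.003], [-0.26, -0.966, 0.001], [-0.003, 0.0, -1.0]]
ft_force: [-0.1, 0.8, -1.5]
finger_gap: 0.0852
grasp_force: 0.0
t 2.8667 now(stand) [-0.151  -0.0742  0.3578] move cm tool [ 0.12 -0.43  6.38]
turn az -0.0035 Rz [-0.003  0.001 -1.   ] [-0.14319509  0.77841497 -1.53683791]
```

View pics/hand.png

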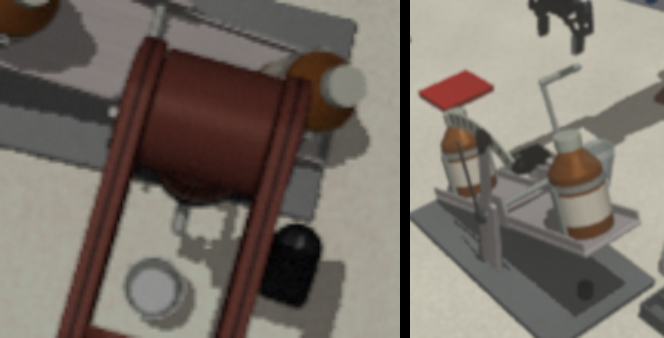

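The gripper sits right above the bar, seen in the scene crop with the fingers at (565,20) and the bar at (560,75). The near bottle is unobstructed, so I'll descend and close.

```bash
python3 -m inch '[{"dx":0,"dy":-0.2,"dz":0.9,"ax":0,"ay":0,"az":0},{"dx":0,"dy":-0.1,"dz":0.9,"ax":0,"ay":0,"az":0},{"dx":0,"dy":0,"dz":0.9,"ax":0,"ay":0,"az":0},{"dx":0,"dy":0,"dz":0.9,"ax":0,"ay":0,"az":0},{"dx":0,"dy":0,"dz":0.9,"ax":0,"ay":0,"az":0},{"dx":0,"dy":0,"dz":0.9,"ax":0,"ay":0,"az":0},{"dx":0,"dy":0,"dz":0.9,"ax":0,"ay":0,"az":0},{"dx":0,"dy":0,"dz":0,"ax":0,"ay":0,"az":0}]'
python3 to.py -.15 -.070 .294
python3 -m inch '[{"dx":0,"dy":0,"dz":0,"ax":0,"ay":0,"az":0},{"dx":0,"dy":0,"dz":0,"ax":0,"ay":0,"az":0},{"dx":0,"dy":0,"dz":0,"ax":0,"ay":0,"az":0},{"dx":0,"dy":0,"dz":0,"ax":0,"ay":0,"az":0},{"dx":0,"dy":0,"dz":0,"ax":0,"ay":0,"az":0},{"dx":0,"dy":0,"dz":0,"ax":0,"ay":0,"az":0},{"dx":0,"dy":0,"dz":0,"ax":0,"ay":0,"az":0},{"dx":0,"dy":0,"dz":0,"ax":0,"ay":0,"az":0}]' -0.6 30
python3 to.py -.15 -.070 .294
python3 - <<'E'
from h import *
def blob(n,x0,y0,x1,y1):
    k=cv2.cvtColor(cams.camera(n),cv2.COLOR_BGR2HSV)[y0:y1,x0:x1]
    N,_,st,ce=cv2.connectedComponentsWithStats(cv2.inRange(k,(3,110,50),(20,255,255)));return [(st[i].tolist(),(ce[i]+[x0,y0]).round(2).tolist()) for i in range(1,N) if st[i][4]>60]
print(blob("scene",180,160,330,330),blob("top",180,110,260,200))
z=np.load("stand.npz")
c,s=np.cos(-.35),np.sin(-.35)
for zz in(.06,.08,.1,.12):
    p=np.array([0,.17,zz]);P=np.array([0,p[1]*c+p[2]*s,.14-p[1]*s+p[2]*c]);print(zz,proj("scene",z["o"]+z["R"]@P),proj("top",z["o"]+z["R"]@P))
E
```

```text
clock: 3.63
tcp_pos: [0.5321, -0.0768, 0.2755]
ee_rot: [[0.965, -0.261, -0.004], [-0.261, -0.965, 0.001], [-0.004, -0.0, -1.0]]
ft_force: [-1.1, -0.4, 0.5]
finger_gap: 0.0852
grasp_force: 0.0
t 3.6333 now(stand) [-0.1516 -0.0717  0.2942] move cm tool [ 0.16 -0.17  0.02]
turn az -0.0046 Rz [-0.004  0.001 -1.   ] [-1.12650644 -0.38855302  0.53418167]
clock: 4.3
tcp_pos: [0.5333, -0.0771, 0.2784]
ee_rot: [[0.965, -0.261, 0.0], [-0.261, -0.965, -0.0], [0.0, 0.0, -1.0]]
ft_force: [-0.7, 0.8, -0.1]
finger_gap: 0.0175
grasp_force: 0.0
t 4.3 now(stand) [-0.1505 -0.0717  0.2971] move cm tool [ 0.05 -0.17  0.31]
turn az -0.0046 Rz [ 0. -0. -1.] [-0.72450167  0.83014968 -0.13455612]
[([29, 46, 20, 14, 203], [218.23, 212.62]), ([92, 58, 31, 22, 481], [286.56, 229.42]), ([104, 98, 25, 13, 146], [296.73, 265.67])] [([32, 24, 23, 27, 327], [220.39, 147.35])]
0.06 [[287.63560115 235.62639543]] [[224.58186956 148.48892768]]
0.08 [[285.98953881 228.7759776 ]] [[226.27369068 147.46366939]]
0.1 [[284.32392908 221.8449439 ]] [[228.01064704 146.41150943]]
0.12 [[282.63878779 214.83338455]] [[229.79454092 145.33139211]]
```

```bash
cat > ctl.py <<'E'
# usage: ctl.py stop a_target | init mgl w | run target vmax   (measures, filters, plans 8 rows)
from h import *;import sys,json,os
from scipy.optimize import least_squares
from workcell import telemetry,manip
z=np.load("stand.npz");K=.3
def P_(th,p=(0,.17,.079)):
    c,s=np.cos(th),np.sin(th);return z["o"]+z["R"]@np.array([0,p[1]*c+p[2]*s,.14-p[1]*s+p[2]*c])
TH=np.linspace(-.45,.45,181);PX=np.array([proj("scene",P_(t))[0] for t in TH])
REF=np.array([286.56,229.42])-proj("scene",P_(-.35))[0]
def meas():
    im=cams.camera("scene")[190:310,255:330];k=cv2.cvtColor(im,cv2.COLOR_BGR2HSV)
    N,_,st,ce=cv2.connectedComponentsWithStats(cv2.inRange(k,(3,110,50),(20,255,255)))
    i=[i for i in range(1,N) if st[i][4]>300]
    if not i: return np.nan
    i=min(i,key=lambda i:ce[i][1]);d=np.linalg.norm(PX+REF-(ce[i]+[255,190]),axis=1);j=np.clip(d.argmin(),1,179)
    q=np.polyfit(TH[j-1:j+2],d[j-1:j+2]**2,2);return -q[1]/2/q[0]
def hand():
    s=telemetry.get_state();R=np.array(s["ee_rot"]);t=(np.array(s["tcp_pos"])-R[:,2]*manip.pinch_z-z["o"])@z["R"]
    return s["clock"],np.arctan2(t[1],t[2]-.14),t,s
def sim(x,ts,as_,out=None,n=4):
    th,w,d,m=x;tr=[(th,w)]
    for i in range(len(ts)-1):
        h=(ts[i+1]-ts[i])/n;ad=(as_[i+1]-as_[i])/max(n*h,1e-6)
        for k in range(n):
            a=as_[i]+ad*h*(k+.5)
            w+=h*(m*np.sin(th)+K*(a-th)+d-.03*w+.012*(ad-w))/(.15*m);th+=h*w
        tr.append((th,w))
    return np.array([th,w,d,m]),np.array(tr)
F="ekf.json";E=json.load(open(F)) if os.path.exists(F) else {}
def prop(x,P,ts,as_):
    f=lambda x:sim(x,ts,as_)[0];y=f(x);A=np.array([(f(x+e)-y)/1e-4 for e in np.eye(4)*1e-4]).T;T=ts[-1]-ts[0]
    return y,A@P@A.T+np.diag([1e-6,(.04)**2*T,(.004)**2*T,1e-6*T])
def upd(x,P,m,s=.006):
    g=P[:,0]/(P[0,0]+s*s);r=m-x[0];return x+g*r,P-np.outer(g,P[0]),r
mode=sys.argv[1];t0,a0,pos,s=hand();m1=meas();t1,a1,_,_=hand();m2=meas();t2,a2,pos,s=hand()
print(f"t {t2:.2f} a {a0:.3f} {a2:.3f} meas {m1:.3f} {m2:.3f} F {np.round(s['ft_force'],1)} gap {s['finger_gap']:.4f} grip {s['grasp_force']:.0f}")
if mode=="stop":
    at=float(sys.argv[2]);plan=a2+(at-a2)*np.arange(1,9)/8
else:
    if mode=="init":
        x=np.array([m1,float(sys.argv[3]),0,float(sys.argv[2])]);P=np.diag([.005,.08,.008,.02])**2;r=0;tgt,vm=float(sys.argv[4]),float(sys.argv[5])
    else:
        tgt,vm=float(sys.argv[2]),float(sys.argv[3]);x,P=np.array(E["x"]),np.array(E["P"])
        ts=E["t"]+np.arange(9)/12;pl=np.array(E["a"])
        print(f"  plan end {pl[-1]:.3f}")
        pl=pl+(a0-pl[-1])*np.arange(9)/8   # actual arm arrival
        x,P=prop(x,P,ts*1.0,pl);x,P,r=upd(x,P,m1)
    x,P=prop(x,P,np.array([t0,t1]),[a0,a1]);x,P,r2=upd(x,P,m2);x,P=prop(x,P,np.array([t1,t2]),[a1,a2])
    print("  x th %.3f w %.3f d %.4f mgl %.3f"%tuple(x),"sd",np.sqrt(np.diag(P)).round(3),"res %.3f %.3f"%(r,r2))
    n=30;kt=np.array([0,2,4,6,8,11,15,20,n]);tt=np.arange(n+1)/12
    ref=[x[0]];
    for _ in range(n):ref.append(ref[-1]+np.clip((tgt-ref[-1])/.8,-vm,vm)/12)
    ref=np.array(ref);path=lambda u:np.interp(np.arange(n+1),kt,np.r_[a2,u])
    def cost(u):
        p=path(u);_,tr=sim(x,tt,p,n=2);eq=-(x[3]*np.sin(ref)+x[2])/K+ref
        return np.r_[(tr[:,0]-ref)*10,np.maximum(np.abs(tr[:,1])-.3,0)*10,np.diff(p)*6,(p-eq)*.3,(tr[-1,0]-ref[-1])*20,tr[-1,1]*10]
    u=least_squares(cost,np.full(8,a2)).x;plan=path(u)[1:9]
y0,z0=pos[1],pos[2];Y=.17*np.sin(plan);Z=.14+.17*np.cos(plan)
dy=-np.diff(np.r_[y0,Y]);dz=-np.diff(np.r_[z0,Z])
q=lambda v:np.diff(np.r_[0,np.round(np.cumsum(v)*100/.05)*.05])
dy,dz=q(dy),q(dz)
pa=np.r_[a2,np.arctan2(y0-np.cumsum(dy)/100,z0-np.cumsum(dz)/100-.14)]
if mode!="stop":
    _,tr=sim(x,np.arange(9)/12,pa);print("  pred th",tr[[4,8],0].round(3),"wmax %.2f wend %.2f"%(np.abs(tr[:,1]).max(),tr[-1,1]),"a",pa[[0,4,8]].round(3))
    json.dump(dict(x=x.tolist(),P=P.tolist(),t=t2,a=pa.tolist()),open(F,"w"))
print("dy",(dy+0.).round(2).tolist(),"dz",(dz+0.).round(2).tolist(),"dx(total)",round(100*(-.15-pos[0]),2))
E
python3 -m inch '[{"dx":0,"dy":0,"dz":0,"ax":0,"ay":0,"az":0},{"dx":0,"dy":0,"dz":0,"ax":0,"ay":0,"az":0},{"dx":0,"dy":0,"dz":0,"ax":0,"ay":0,"az":0},{"dx":0,"dy":0,"dz":0,"ax":0,"ay":0,"az":0},{"dx":0,"dy":0,"dz":0,"ax":0,"ay":0,"az":0},{"dx":0,"dy":0,"dz":0,"ax":0,"ay":0,"az":0},{"dx":0,"dy":0,"dz":0,"ax":0,"ay":0,"az":0},{"dx":0,"dy":0,"dz":0,"ax":0,"ay":0,"az":0}]' -1 30
python3 ctl.py stop -0.1
```

```text
clock: 5.07
tcp_pos: [0.5333, -0.0771, 0.2784]
ee_rot: [[0.965, -0.261, 0.0], [-0.261, -0.965, -0.0], [0.0, 0.0, -1.0]]
ft_force: [0.1, -0.7, 1.6]
finger_gap: 0.0128
grasp_force: 29.2
t 5.17 a -0.428 -0.428 meas -0.349 -0.349 F [-0.9 -0.4  1.1] gap 0.0130 grip 29
dy [-0.75, -0.65, -0.65, -0.7, -0.65, -0.7, -0.7, -0.65] dz [-0.05, -0.25, -0.2, -0.2, -0.15, -0.15, -0.1, -0.1] dx(total) 0.05
```

```bash
python3 -m inch '[{"dx":0,"dy":-0.7,"dz":-0.1,"ax":0,"ay":0,"az":0},{"dx":0,"dy":-0.7,"dz":-0.2,"ax":0,"ay":0,"az":0},{"dx":0,"dy":-0.7,"dz":-0.2,"ax":0,"ay":0,"az":0},{"dx":0,"dy":-0.7,"dz":-0.2,"ax":0,"ay":0,"az":0},{"dx":0,"dy":-0.7,"dz":-0.15,"ax":0,"ay":0,"az":0},{"dx":0,"dy":-0.7,"dz":-0.15,"ax":0,"ay":0,"az":0},{"dx":0,"dy":-0.7,"dz":-0.1,"ax":0,"ay":0,"az":0},{"dx":0,"dy":-0.6,"dz":-0.1,"ax":0,"ay":0,"az":0}]'
python3 ctl.py stop 0.1
```

```text
clock: 5.83
tcp_pos: [0.5475, -0.0241, 0.292]
ee_rot: [[0.965, -0.261, 0.001], [-0.261, -0.965, -0.002], [0.001, 0.001, -1.0]]
ft_force: [-3.5, -1.1, 6.2]
finger_gap: 0.0127
grasp_force: 31.3
t 5.93 a -0.098 -0.095 meas -0.349 -0.349 F [-4.7 -1.8  8.6] gap 0.0128 grip 31
dy [-0.45, -0.4, -0.4, -0.4, -0.45, -0.4, -0.4, -0.45] dz [0.1, 0.0, -0.05, 0.0, 0.05, 0.0, 0.0, 0.05] dx(total) 0.03
```

```bash
sed -i 's/Y=.17\*np.sin(plan);Z=.14+.17\*np.cos(plan)/Y=.172*np.sin(plan);Z=.14+.172*np.cos(plan)/' ctl.py
python3 -m inch '[{"dx":0,"dy":-0.4,"dz":-0.1,"ax":0,"ay":0,"az":0},{"dx":0,"dy":-0.4,"dz":-0.05,"ax":0,"ay":0,"az":0},{"dx":0,"dy":-0.4,"dz":-0.05,"ax":0,"ay":0,"az":0},{"dx":0,"dy":-0.4,"dz":0,"ax":0,"ay":0,"az":0},{"dx":0,"dy":-0.4,"dz":0,"ax":0,"ay":0,"az":0},{"dx":0,"dy":-0.4,"dz":0,"ax":0,"ay":0,"az":0},{"dx":0,"dy":-0.4,"dz":0.05,"ax":0,"ay":0,"az":0},{"dx":0,"dy":-0.4,"dz":0.05,"ax":0,"ay":0,"az":0}]'
python3 ctl.py stop 0.18
```

```text
clock: 6.6
tcp_pos: [0.5559, 0.0074, 0.2912]
ee_rot: [[0.965, -0.261, -0.0], [-0.261, -0.965, 0.0], [-0.0, -0.0, -1.0]]
ft_force: [-3.5, -0.8, 5.4]
finger_gap: 0.0128
grasp_force: 32.1
t 6.70 a 0.093 0.095 meas -0.349 -0.349 F [-3.2 -0.6  3.3] gap 0.0131 grip 32
dy [-0.2, -0.2, -0.15, -0.2, -0.15, -0.2, -0.2, -0.15] dz [-0.1, 0.0, 0.0, 0.05, 0.0, 0.05, 0.05, 0.0] dx(total) 0.03
```

```bash
python3 -m inch '[{"dx":0,"dy":-0.2,"dz":-0.1,"ax":0,"ay":0,"az":0},{"dx":0,"dy":-0.2,"dz":0,"ax":0,"ay":0,"az":0},{"dx":0,"dy":-0.2,"dz":0,"ax":0,"ay":0,"az":0},{"dx":0,"dy":-0.2,"dz":0.05,"ax":0,"ay":0,"az":0},{"dx":0,"dy":-0.2,"dz":0,"ax":0,"ay":0,"az":0},{"dx":0,"dy":-0.2,"dz":0.05,"ax":0,"ay":0,"az":0},{"dx":0,"dy":-0.2,"dz":0.05,"ax":0,"ay":0,"az":0},{"dx":0,"dy":0,"dz":0,"ax":0,"ay":0,"az":0}]'
python3 ctl.py stop 0.23
```

```text
clock: 7.37
tcp_pos: [0.5595, 0.0207, 0.2902]
ee_rot: [[0.965, -0.261, -0.001], [-0.261, -0.965, 0.0], [-0.001, 0.0, -1.0]]
ft_force: [-0.6, -3.1, -7.9]
finger_gap: 0.0127
grasp_force: 30.4
t 7.47 a 0.174 0.172 meas -0.349 -0.349 F [-0.3 -3.  -8.8] gap 0.0128 grip 30
dy [-0.15, -0.1, -0.15, -0.1, -0.1, -0.15, -0.1, -0.15] dz [-0.05, 0.05, 0.0, 0.05, 0.0, 0.05, 0.0, 0.05] dx(total) 0.02
```

```bash
sed -i 's/\.172\*/.171*/g' ctl.py
python3 -m inch '[{"dx":0,"dy":-0.1,"dz":0.05,"ax":0,"ay":0,"az":0},{"dx":0,"dy":-0.1,"dz":0.05,"ax":0,"ay":0,"az":0},{"dx":0,"dy":-0.1,"dz":0.05,"ax":0,"ay":0,"az":0},{"dx":0,"dy":-0.1,"dz":0.05,"ax":0,"ay":0,"az":0},{"dx":0,"dy":-0.1,"dz":0,"ax":0,"ay":0,"az":0},{"dx":0,"dy":-0.1,"dz":0.05,"ax":0,"ay":0,"az":0},{"dx":0,"dy":-0.1,"dz":0,"ax":0,"ay":0,"az":0},{"dx":0,"dy":-0.1,"dz":0.05,"ax":0,"ay":0,"az":0}]'
python3 ctl.py stop 0.27
```

```text
clock: 8.13
tcp_pos: [0.5617, 0.0284, 0.2887]
ee_rot: [[0.965, -0.261, 0.001], [-0.261, -0.965, 0.0], [0.001, -0.0, -1.0]]
ft_force: [-6.6, -1.6, 2.2]
finger_gap: 0.0128
grasp_force: 31.1
t 8.23 a 0.221 0.221 meas -0.349 -0.348 F [-5.  -2.4  0.9] gap 0.0127 grip 31
dy [-0.1, -0.1, -0.1, -0.1, -0.1, -0.1, -0.1, -0.1] dz [0.1, 0.0, 0.05, 0.0, 0.05, 0.0, 0.05, 0.0] dx(total) 0.01
```

```bash
python3 -m inch '[{"dx":0,"dy":-0.1,"dz":0.05,"ax":0,"ay":0,"az":0},{"dx":0,"dy":-0.1,"dz":0,"ax":0,"ay":0,"az":0},{"dx":0,"dy":-0.1,"dz":0.05,"ax":0,"ay":0,"az":0},{"dx":0,"dy":-0.1,"dz":0,"ax":0,"ay":0,"az":0},{"dx":0,"dy":-0.1,"dz":0.05,"ax":0,"ay":0,"az":0},{"dx":0,"dy":-0.1,"dz":0,"ax":0,"ay":0,"az":0},{"dx":0,"dy":-0.1,"dz":0.05,"ax":0,"ay":0,"az":0},{"dx":0,"dy":-0.1,"dz":0,"ax":0,"ay":0,"az":0}]'
python3 ctl.py stop 0.32
```

```text
clock: 8.9
tcp_pos: [0.5639, 0.0362, 0.2868]
ee_rot: [[0.965, -0.261, 0.001], [-0.261, -0.965, 0.0], [0.001, -0.001, -1.0]]
ft_force: [-5.6, -1.1, 0.5]
finger_gap: 0.0126
grasp_force: 31.0
t 9.00 a 0.270 0.270 meas -0.323 -0.319 F [-4.4 -0.4  1.5] gap 0.0128 grip 31
dy [-0.1, -0.1, -0.1, -0.1, -0.1, -0.1, -0.1, -0.1] dz [0.1, 0.0, 0.05, 0.05, 0.0, 0.05, 0.05, 0.0] dx(total) -0.0
```

```bash
python3 ctl.py init 0.5 0.14 0.14 0.15
```

```text
t 9.10 a 0.270 0.270 meas -0.312 -0.306 F [-5.7 -0.6  1.6] gap 0.0129 grip 31
  x th -0.298 w 0.155 d -0.0000 mgl 0.500 sd [0.007 0.07  0.008 0.02 ] res 0.000 -0.001
  pred th [-0.243 -0.194] wmax 0.17 wend 0.14 a [0.27  0.172 0.145]
dy [0.55, 0.55, 0.3, 0.25, 0.15, 0.15, 0.05, 0.1] dz [-0.1, -0.1, -0.05, -0.05, -0.05, 0.0, 0.0, -0.05] dx(total) -0.0
```

```bash
python3 -m inch '[{"dx":0,"dy":0.55,"dz":-0.1,"ax":0,"ay":0,"az":0},{"dx":0,"dy":0.55,"dz":-0.1,"ax":0,"ay":0,"az":0},{"dx":0,"dy":0.3,"dz":-0.05,"ax":0,"ay":0,"az":0},{"dx":0,"dy":0.25,"dz":-0.05,"ax":0,"ay":0,"az":0},{"dx":0,"dy":0.15,"dz":-0.05,"ax":0,"ay":0,"az":0},{"dx":0,"dy":0.15,"dz":0,"ax":0,"ay":0,"az":0},{"dx":0,"dy":0.05,"dz":0,"ax":0,"ay":0,"az":0},{"dx":0,"dy":0.1,"dz":-0.05,"ax":0,"ay":0,"az":0}]'
python3 ctl.py run 0.14 0.15
```

```text
clock: 9.77
tcp_pos: [0.5588, 0.0168, 0.291]
ee_rot: [[0.965, -0.26, 0.002], [-0.26, -0.965, 0.003], [0.001, -0.003, -1.0]]
ft_force: [-3.4, 1.9, 1.0]
finger_gap: 0.0127
grasp_force: 30.9
t 9.87 a 0.149 0.148 meas -0.206 -0.199 F [-4.5  3.7  2.5] gap 0.0130 grip 31
  plan end 0.145
  x th -0.193 w 0.124 d -0.0007 mgl 0.501 sd [0.006 0.049 0.008 0.019] res -0.014 0.001
  pred th [-0.148 -0.095] wmax 0.16 wend 0.16 a [0.148 0.146 0.099]
dy [-0.1, -0.1, 0.1, 0.15, 0.2, 0.2, 0.2, 0.2] dz [0.1, 0.0, 0.0, -0.05, 0.0, -0.05, 0.0, -0.05] dx(total) -0.01
```

Tracking well.

```bash
python3 -m inch '[{"dx":0,"dy":-0.1,"dz":0.1,"ax":0,"ay":0,"az":0},{"dx":0,"dy":-0.1,"dz":0,"ax":0,"ay":0,"az":0},{"dx":0,"dy":0.1,"dz":0,"ax":0,"ay":0,"az":0},{"dx":0,"dy":0.15,"dz":-0.05,"ax":0,"ay":0,"az":0},{"dx":0,"dy":0.2,"dz":0,"ax":0,"ay":0,"az":0},{"dx":0,"dy":0.2,"dz":-0.05,"ax":0,"ay":0,"az":0},{"dx":0,"dy":0.2,"dz":0,"ax":0,"ay":0,"az":0},{"dx":0,"dy":0.2,"dz":-0.05,"ax":0,"ay":0,"az":0}]'
python3 ctl.py run 0.14 0.15
```

```text
clock: 10.53
tcp_pos: [0.5566, 0.0082, 0.2916]
ee_rot: [[0.965, -0.261, 0.002], [-0.261, -0.965, 0.002], [0.002, -0.002, -1.0]]
ft_force: [-3.5, 2.8, 2.1]
finger_gap: 0.0128
grasp_force: 31.3
t 10.63 a 0.098 0.097 meas -0.120 -0.115 F [-5.2  3.3  4.4] gap 0.0129 grip 32
  plan end 0.099
  x th -0.109 w 0.107 d -0.0032 mgl 0.503 sd [0.006 0.039 0.006 0.018] res -0.024 -0.000
  pred th [-0.067 -0.013] wmax 0.17 wend 0.17 a [0.097 0.117 0.044]
dy [-0.3, -0.25, 0.1, 0.1, 0.25, 0.3, 0.35, 0.35] dz [0.05, 0.0, 0.0, 0.0, -0.05, 0.0, -0.05, 0.0] dx(total) -0.01
```

```bash
python3 -m inch '[{"dx":0,"dy":-0.3,"dz":0.05,"ax":0,"ay":0,"az":0},{"dx":0,"dy":-0.25,"dz":0,"ax":0,"ay":0,"az":0},{"dx":0,"dy":0.1,"dz":0,"ax":0,"ay":0,"az":0},{"dx":0,"dy":0.1,"dz":0,"ax":0,"ay":0,"az":0},{"dx":0,"dy":0.25,"dz":-0.05,"ax":0,"ay":0,"az":0},{"dx":0,"dy":0.3,"dz":0,"ax":0,"ay":0,"az":0},{"dx":0,"dy":0.35,"dz":-0.05,"ax":0,"ay":0,"az":0},{"dx":0,"dy":0.35,"dz":0,"ax":0,"ay":0,"az":0}]'
python3 ctl.py run 0.14 0.15
```

```text
clock: 11.3
tcp_pos: [0.5544, -0.0006, 0.2921]
ee_rot: [[0.965, -0.261, 0.003], [-0.261, -0.965, 0.002], [0.002, -0.002, -1.0]]
ft_force: [-3.8, 3.5, 7.0]
finger_gap: 0.0128
grasp_force: 31.7
t 11.40 a 0.045 0.042 meas -0.041 -0.036 F [-4.9  2.9  5.2] gap 0.0131 grip 32
  plan end 0.044
  x th -0.031 w 0.100 d -0.0061 mgl 0.501 sd [0.006 0.039 0.006 0.018] res -0.028 -0.002
  pred th [0.008 0.055] wmax 0.14 wend 0.13 a [ 0.042  0.068 -0.017]
dy [-0.35, -0.4, 0.15, 0.15, 0.35, 0.35, 0.4, 0.35] dz [0.0, 0.05, 0.0, -0.05, 0.0, 0.0, 0.0, 0.0] dx(total) -0.02
```

```bash
python3 -m inch '[{"dx":0,"dy":-0.35,"dz":0,"ax":0,"ay":0,"az":0},{"dx":0,"dy":-0.4,"dz":0.05,"ax":0,"ay":0,"az":0},{"dx":0,"dy":0.15,"dz":0,"ax":0,"ay":0,"az":0},{"dx":0,"dy":0.15,"dz":-0.05,"ax":0,"ay":0,"az":0},{"dx":0,"dy":0.35,"dz":0,"ax":0,"ay":0,"az":0},{"dx":0,"dy":0.35,"dz":0,"ax":0,"ay":0,"az":0},{"dx":0,"dy":0.4,"dz":0,"ax":0,"ay":0,"az":0},{"dx":0,"dy":0.35,"dz":0,"ax":0,"ay":0,"az":0}]'
python3 ctl.py run 0.14 0.15
```

```text
clock: 12.07
tcp_pos: [0.5516, -0.0107, 0.2917]
ee_rot: [[0.965, -0.261, 0.002], [-0.261, -0.965, 0.001], [0.002, -0.001, -1.0]]
ft_force: [-3.4, 2.6, 6.9]
finger_gap: 0.0123
grasp_force: 32.1
t 12.17 a -0.017 -0.019 meas 0.025 0.029 F [-4.5  3.3  5.5] gap 0.0129 grip 32
  plan end -0.017
  x th 0.032 w 0.055 d -0.0089 mgl 0.498 sd [0.006 0.039 0.005 0.017] res -0.030 0.000
  pred th [0.054 0.086] wmax 0.10 wend 0.09 a [-0.019  0.042 -0.028]
dy [-0.6, -0.55, 0.05, 0.05, 0.3, 0.3, 0.3, 0.3] dz [-0.05, 0.0, 0.0, 0.0, 0.0, 0.0, 0.0, 0.0] dx(total) -0.02
```

```bash
sed -i 's/(.004)\*\*2\*T/(.008)**2*T/' ctl.py
python3 -m inch '[{"dx":0,"dy":-0.6,"dz":-0.05,"ax":0,"ay":0,"az":0},{"dx":0,"dy":-0.6,"dz":0,"ax":0,"ay":0,"az":0},{"dx":0,"dy":0,"dz":0,"ax":0,"ay":0,"az":0},{"dx":0,"dy":0,"dz":0,"ax":0,"ay":0,"az":0},{"dx":0,"dy":0.3,"dz":0,"ax":0,"ay":0,"az":0},{"dx":0,"dy":0.3,"dz":0,"ax":0,"ay":0,"az":0},{"dx":0,"dy":0.3,"dz":0,"ax":0,"ay":0,"az":0},{"dx":0,"dy":0.3,"dz":0,"ax":0,"ay":0,"az":0}]'
python3 ctl.py run 0.14 0.15
```

```text
clock: 12.83
tcp_pos: [0.5515, -0.0108, 0.2916]
ee_rot: [[0.965, -0.261, 0.001], [-0.261, -0.965, 0.001], [0.001, -0.001, -1.0]]
ft_force: [-2.2, 2.4, 4.6]
finger_gap: 0.0127
grasp_force: 31.9
t 12.93 a -0.017 -0.019 meas 0.058 0.060 F [-2.4  1.6  5. ] gap 0.0128 grip 32
  plan end -0.028
  x th 0.061 w 0.031 d -0.0118 mgl 0.494 sd [0.006 0.039 0.008 0.016] res -0.033 -0.001
  pred th [0.076 0.1  ] wmax 0.07 wend 0.07 a [-0.019  0.031 -0.025]
dy [-0.45, -0.5, 0.05, 0.05, 0.25, 0.2, 0.25, 0.25] dz [-0.05, 0.0, 0.0, 0.0, 0.0, 0.0, 0.0, 0.0] dx(total) -0.01
```

```bash
python3 -m inch '[{"dx":0,"dy":-0.45,"dz":-0.05,"ax":0,"ay":0,"az":0},{"dx":0,"dy":-0.5,"dz":0,"ax":0,"ay":0,"az":0},{"dx":0,"dy":0.05,"dz":0,"ax":0,"ay":0,"az":0},{"dx":0,"dy":0.05,"dz":0,"ax":0,"ay":0,"az":0},{"dx":0,"dy":0.25,"dz":0,"ax":0,"ay":0,"az":0},{"dx":0,"dy":0.2,"dz":0,"ax":0,"ay":0,"az":0},{"dx":0,"dy":0.25,"dz":0,"ax":0,"ay":0,"az":0},{"dx":0,"dy":0.25,"dz":0,"ax":0,"ay":0,"az":0}]'
python3 ctl.py run 0.14 0.15
python3 - <<'E'
from h import *
b=cams.camera("scene")[180:300,190:320];cv2.imwrite("pics/ptr.png",cv2.resize(b,None,fx=5,fy=5,interpolation=cv2.INTER_CUBIC))
E
```

```text
clock: 13.6
tcp_pos: [0.5511, -0.012, 0.2916]
ee_rot: [[0.965, -0.261, 0.001], [-0.261, -0.965, 0.001], [0.0, -0.001, -1.0]]
ft_force: [1.9, 0.9, 0.6]
finger_gap: 0.0131
grasp_force: 31.5
t 13.70 a -0.024 -0.026 meas 0.084 0.086 F [2.6 1.3 0.6] gap 0.0128 grip 31
  plan end -0.025
  x th 0.087 w 0.026 d -0.0139 mgl 0.493 sd [0.006 0.042 0.009 0.016] res -0.017 0.000
  pred th [0.098 0.114] wmax 0.05 wend 0.05 a [-0.026  0.01  -0.025]
dy [-0.3, -0.3, 0.0, 0.0, 0.15, 0.15, 0.15, 0.15] dz [-0.05, 0.0, 0.0, 0.0, 0.0, 0.0, 0.0, 0.0] dx(total) -0.0
```

View pics/ptr.png

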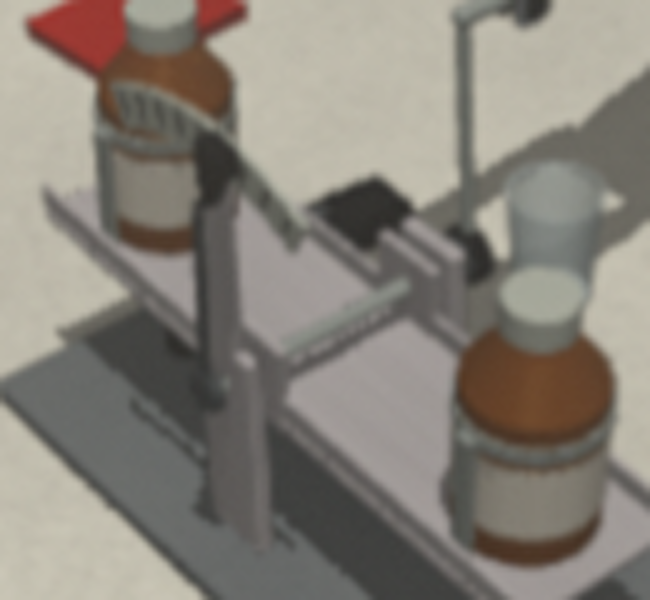

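The pointer tip is at about (203,183) in the crop and the rider at about (215,155), with its lower edge near (215,180). The pointer is still slightly to the right of the rider, so I'll continue.

```bash
python3 -m inch '[{"dx":0,"dy":-0.3,"dz":-0.05,"ax":0,"ay":0,"az":0},{"dx":0,"dy":-0.3,"dz":0,"ax":0,"ay":0,"az":0},{"dx":0,"dy":0,"dz":0,"ax":0,"ay":0,"az":0},{"dx":0,"dy":0,"dz":0,"ax":0,"ay":0,"az":0},{"dx":0,"dy":0.15,"dz":0,"ax":0,"ay":0,"az":0},{"dx":0,"dy":0.15,"dz":0,"ax":0,"ay":0,"az":0},{"dx":0,"dy":0.15,"dz":0,"ax":0,"ay":0,"az":0},{"dx":0,"dy":0.15,"dz":0,"ax":0,"ay":0,"az":0}]'
python3 ctl.py run 0.14 0.15
python3 - <<'E'
from h import *
z=np.load("stand.npz");q0=lambda x,y:(190+x/5-.4,180+y/5-.4)
for nm,p in(("tip",(203,183)),("pivot",(210,390)),("rider",(215,155)),("riderlow",(217,180))):
    o,d=ray("scene",q0(*p));o=z["R"].T@(o-z["o"]);d=z["R"].T@d;x=o+d*(.095-o[0])/d[0];print(nm,x.round(4),"ang(bias 7mm)",np.arctan2(x[1]-.0065,x[2]-.14).round(3))
E
```

```text
clock: 14.42
tcp_pos: [0.5511, -0.0117, 0.2918]
ee_rot: [[0.965, -0.261, 0.0], [-0.261, -0.965, 0.001], [0.0, -0.001, -1.0]]
ft_force: [6.4, -0.1, -5.0]
finger_gap: 0.013
grasp_force: 31.0
t 14.52 a -0.023 -0.023 meas 0.108 0.110 F [ 6.4  0.4 -4.5] gap 0.0129 grip 31
  plan end -0.025
  x th 0.112 w 0.032 d -0.0148 mgl 0.493 sd [0.006 0.042 0.009 0.016] res -0.007 -0.000
  pred th [0.121 0.128] wmax 0.03 wend 0.02 a [-0.023 -0.029 -0.035]
dy [0.0, 0.05, 0.0, 0.05, 0.0, 0.05, 0.0, 0.05] dz [-0.05, 0.0, 0.0, 0.0, 0.0, 0.0, 0.0, 0.0] dx(total) 0.01
tip [0.095  0.0168 0.2955] ang(bias 7mm) 0.066
pivot [0.095  0.0077 0.1446] ang(bias 7mm) 0.264
rider [0.095  0.0301 0.3207] ang(bias 7mm) 0.13
riderlow [0.095  0.0303 0.3049] ang(bias 7mm) 0.143
```

```bash
python3 -m inch '[{"dx":0,"dy":0,"dz":0,"ax":0,"ay":0,"az":0},{"dx":0,"dy":0.05,"dz":0,"ax":0,"ay":0,"az":0},{"dx":0,"dy":0,"dz":0,"ax":0,"ay":0,"az":0},{"dx":0,"dy":0.05,"dz":0,"ax":0,"ay":0,"az":0},{"dx":0,"dy":0,"dz":0,"ax":0,"ay":0,"az":0},{"dx":0,"dy":0.05,"dz":0,"ax":0,"ay":0,"az":0},{"dx":0,"dy":0,"dz":0,"ax":0,"ay":0,"az":0},{"dx":0,"dy":0.05,"dz":0,"ax":0,"ay":0,"az":0}]'
python3 ctl.py run 0.15 0.15
```

```text
clock: 15.18
tcp_pos: [0.5506, -0.0134, 0.2916]
ee_rot: [[0.965, -0.261, 0.0], [-0.261, -0.965, 0.001], [-0.0, -0.001, -1.0]]
ft_force: [6.2, 1.9, -5.7]
finger_gap: 0.0126
grasp_force: 31.0
t 15.28 a -0.033 -0.033 meas 0.123 0.123 F [ 5.8  0.7 -4.4] gap 0.0126 grip 31
  plan end -0.035
  x th 0.124 w 0.005 d -0.0156 mgl 0.492 sd [0.006 0.042 0.009 0.016] res -0.006 -0.001
  pred th [0.128 0.136] wmax 0.03 wend 0.02 a [-0.033 -0.013 -0.033]
dy [-0.2, -0.2, 0.0, 0.05, 0.1, 0.1, 0.1, 0.05] dz [-0.05, 0.0, 0.0, 0.0, 0.0, 0.0, 0.0, 0.0] dx(total) 0.01
```

```bash
python3 -m inch '[{"dx":0,"dy":-0.2,"dz":0,"ax":0,"ay":0,"az":0},{"dx":0,"dy":-0.2,"dz":0,"ax":0,"ay":0,"az":0},{"dx":0,"dy":0,"dz":0,"ax":0,"ay":0,"az":0},{"dx":0,"dy":0.05,"dz":0,"ax":0,"ay":0,"az":0},{"dx":0,"dy":0.1,"dz":0,"ax":0,"ay":0,"az":0},{"dx":0,"dy":0.1,"dz":0,"ax":0,"ay":0,"az":0},{"dx":0,"dy":0.1,"dz":0,"ax":0,"ay":0,"az":0},{"dx":0,"dy":0.05,"dz":0,"ax":0,"ay":0,"az":0}]'
python3 ctl.py run 0.15 0.15
```

```text
clock: 15.95
tcp_pos: [0.5506, -0.0134, 0.2917]
ee_rot: [[0.965, -0.261, 0.0], [-0.261, -0.965, 0.001], [-0.0, -0.001, -1.0]]
ft_force: [6.1, 1.5, -5.1]
finger_gap: 0.0129
grasp_force: 31.0
t 16.05 a -0.033 -0.034 meas 0.131 0.131 F [ 6.2  0.9 -4.3] gap 0.0130 grip 31
  plan end -0.033
  x th 0.132 w 0.009 d -0.0164 mgl 0.492 sd [0.006 0.042 0.009 0.016] res -0.005 -0.001
  pred th [0.136 0.142] wmax 0.02 wend 0.02 a [-0.034 -0.022 -0.036]
dy [-0.1, -0.1, 0.0, 0.0, 0.05, 0.05, 0.1, 0.05] dz [-0.05, 0.0, 0.0, 0.0, 0.0, 0.0, 0.0, 0.0] dx(total) 0.01
```

```bash
python3 -m inch '[{"dx":0,"dy":-0.1,"dz":0,"ax":0,"ay":0,"az":0},{"dx":0,"dy":-0.1,"dz":0,"ax":0,"ay":0,"az":0},{"dx":0,"dy":0,"dz":0,"ax":0,"ay":0,"az":0},{"dx":0,"dy":0,"dz":0,"ax":0,"ay":0,"az":0},{"dx":0,"dy":0.05,"dz":0,"ax":0,"ay":0,"az":0},{"dx":0,"dy":0.05,"dz":0,"ax":0,"ay":0,"az":0},{"dx":0,"dy":0.1,"dz":0,"ax":0,"ay":0,"az":0},{"dx":0,"dy":0.05,"dz":0,"ax":0,"ay":0,"az":0}]'
python3 ctl.py run 0.15 0.15
```

```text
clock: 16.72
tcp_pos: [0.5504, -0.0141, 0.2918]
ee_rot: [[0.965, -0.261, 0.0], [-0.261, -0.965, 0.001], [-0.0, -0.001, -1.0]]
ft_force: [5.4, 0.7, -3.6]
finger_gap: 0.0128
grasp_force: 30.9
t 16.82 a -0.037 -0.038 meas 0.145 0.146 F [ 5.4  0.5 -5. ] gap 0.0129 grip 31
  plan end -0.036
  x th 0.147 w 0.023 d -0.0159 mgl 0.492 sd [0.006 0.042 0.009 0.016] res 0.004 -0.000
  pred th [0.152 0.151] wmax 0.02 wend -0.00 a [-0.038 -0.058 -0.044]
dy [0.15, 0.15, 0.0, 0.05, -0.05, -0.05, -0.05, -0.1] dz [-0.05, 0.0, 0.05, 0.0, -0.05, 0.0, 0.0, 0.0] dx(total) 0.01
```

```bash
python3 -m inch '[{"dx":0,"dy":0.15,"dz":0,"ax":0,"ay":0,"az":0},{"dx":0,"dy":0.15,"dz":0,"ax":0,"ay":0,"az":0},{"dx":0,"dy":0,"dz":0,"ax":0,"ay":0,"az":0},{"dx":0,"dy":0.05,"dz":0,"ax":0,"ay":0,"az":0},{"dx":0,"dy":-0.05,"dz":0,"ax":0,"ay":0,"az":0},{"dx":0,"dy":-0.05,"dz":0,"ax":0,"ay":0,"az":0},{"dx":0,"dy":-0.05,"dz":0,"ax":0,"ay":0,"az":0},{"dx":0,"dy":-0.1,"dz":0,"ax":0,"ay":0,"az":0}]'
python3 ctl.py run 0.15 0.15
```

```text
clock: 17.48
tcp_pos: [0.5502, -0.0151, 0.2917]
ee_rot: [[0.965, -0.261, 0.0], [-0.261, -0.965, 0.001], [-0.0, -0.001, -1.0]]
ft_force: [5.9, 0.2, -4.7]
finger_gap: 0.0127
grasp_force: 30.9
t 17.58 a -0.043 -0.042 meas 0.152 0.151 F [ 6.1  0.6 -4.3] gap 0.0129 grip 31
  plan end -0.044
  x th 0.151 w -0.003 d -0.0159 mgl 0.492 sd [0.006 0.042 0.009 0.016] res 0.001 -0.001
  pred th [0.151 0.15 ] wmax 0.00 wend -0.00 a [-0.042 -0.042 -0.042]
dy [0.0, 0.0, 0.0, 0.0, 0.0, 0.0, 0.0, 0.0] dz [-0.05, 0.0, 0.0, 0.0, 0.0, 0.0, 0.0, 0.0] dx(total) 0.01
```

```bash
python3 -m inch '[{"dx":0,"dy":0,"dz":0,"ax":0,"ay":0,"az":0},{"dx":0,"dy":0,"dz":0,"ax":0,"ay":0,"az":0},{"dx":0,"dy":0,"dz":0,"ax":0,"ay":0,"az":0},{"dx":0,"dy":0,"dz":0,"ax":0,"ay":0,"az":0},{"dx":0,"dy":0,"dz":0,"ax":0,"ay":0,"az":0},{"dx":0,"dy":0,"dz":0,"ax":0,"ay":0,"az":0},{"dx":0,"dy":0,"dz":0,"ax":0,"ay":0,"az":0},{"dx":0,"dy":0,"dz":0,"ax":0,"ay":0,"az":0}]'
python3 ctl.py run 0.15 0.15
python3 - <<'E'
from h import *
b=cams.camera("scene")[190:280,210:260];cv2.imwrite("pics/ptr2.png",cv2.resize(b,None,fx=6,fy=6,interpolation=cv2.INTER_CUBIC))
E
```

```text
clock: 18.25
tcp_pos: [0.5502, -0.015, 0.2918]
ee_rot: [[0.965, -0.261, 0.0], [-0.261, -0.965, 0.001], [0.0, -0.001, -1.0]]
ft_force: [6.1, 1.2, -4.4]
finger_gap: 0.0131
grasp_force: 30.9
t 18.35 a -0.043 -0.043 meas 0.152 0.153 F [ 5.4 -0.4 -4.4] gap 0.0129 grip 31
  plan end -0.042
  x th 0.153 w 0.004 d -0.0155 mgl 0.492 sd [0.006 0.042 0.009 0.016] res 0.002 0.001
  pred th [0.153 0.152] wmax 0.00 wend -0.00 a [-0.043 -0.052 -0.046]
dy [0.05, 0.1, 0.0, 0.0, -0.05, 0.0, -0.05, 0.0] dz [-0.05, 0.0, 0.0, 0.0, 0.0, 0.0, 0.0, 0.0] dx(total) 0.01
```

View pics/ptr2.png

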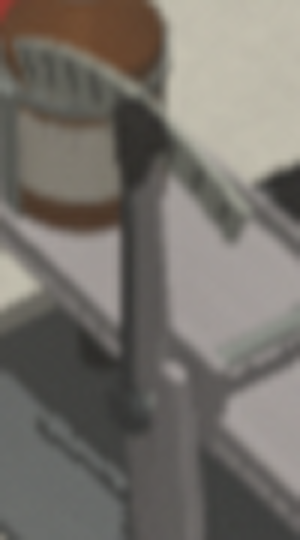

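The pointer is a dark line from (130,405) up to (130,180) and runs into the rider at (138,130), so it is on the marker to within about 3–4 mm. I'll keep holding.

```bash
python3 -m inch '[{"dx":0,"dy":0.05,"dz":0,"ax":0,"ay":0,"az":0},{"dx":0,"dy":0.05,"dz":0,"ax":0,"ay":0,"az":0},{"dx":0,"dy":0,"dz":0,"ax":0,"ay":0,"az":0},{"dx":0,"dy":0,"dz":0,"ax":0,"ay":0,"az":0},{"dx":0,"dy":-0.05,"dz":0,"ax":0,"ay":0,"az":0},{"dx":0,"dy":0,"dz":0,"ax":0,"ay":0,"az":0},{"dx":0,"dy":-0.05,"dz":0,"ax":0,"ay":0,"az":0},{"dx":0,"dy":0,"dz":0,"ax":0,"ay":0,"az":0}]'
python3 ctl.py run 0.155 0.15
```

```text
clock: 19.07
tcp_pos: [0.5502, -0.015, 0.2917]
ee_rot: [[0.965, -0.261, 0.0], [-0.261, -0.965, 0.001], [-0.0, -0.001, -1.0]]
ft_force: [6.4, -0.1, -5.2]
finger_gap: 0.013
grasp_force: 30.9
t 19.17 a -0.043 -0.043 meas 0.151 0.153 F [ 4.8  1.  -5.2] gap 0.0126 grip 31
  plan end -0.046
  x th 0.152 w 0.000 d -0.0155 mgl 0.492 sd [0.006 0.042 0.009 0.016] res -0.002 0.002
  pred th [0.152 0.153] wmax 0.00 wend 0.00 a [-0.043 -0.043 -0.046]
dy [0.0, 0.0, 0.0, 0.0, 0.0, 0.05, 0.0, 0.0] dz [-0.05, 0.0, 0.0, 0.0, 0.0, 0.0, 0.0, 0.0] dx(total) 0.01
```

```bash
python3 -m inch '[{"dx":0,"dy":0,"dz":0,"ax":0,"ay":0,"az":0},{"dx":0,"dy":0,"dz":0,"ax":0,"ay":0,"az":0},{"dx":0,"dy":0,"dz":0,"ax":0,"ay":0,"az":0},{"dx":0,"dy":0,"dz":0,"ax":0,"ay":0,"az":0},{"dx":0,"dy":0,"dz":0,"ax":0,"ay":0,"az":0},{"dx":0,"dy":0,"dz":0,"ax":0,"ay":0,"az":0},{"dx":0,"dy":0,"dz":0,"ax":0,"ay":0,"az":0},{"dx":0,"dy":0,"dz":0,"ax":0,"ay":0,"az":0}]'
python3 ctl.py run 0.155 0.15
```

```text
clock: 19.83
tcp_pos: [0.5502, -0.015, 0.2917]
ee_rot: [[0.965, -0.261, 0.0], [-0.261, -0.965, 0.001], [-0.0, -0.001, -1.0]]
ft_force: [6.7, 0.2, -4.5]
finger_gap: 0.0129
grasp_force: 30.9
t 19.93 a -0.043 -0.043 meas 0.152 0.151 F [ 5.3  0.5 -5. ] gap 0.0129 grip 31
  plan end -0.046
  x th 0.152 w -0.000 d -0.0159 mgl 0.492 sd [0.006 0.042 0.009 0.016] res -0.002 -0.002
  pred th [0.152 0.153] wmax 0.00 wend 0.00 a [-0.043 -0.04  -0.043]
dy [0.0, -0.05, 0.0, 0.0, 0.05, 0.0, 0.0, 0.0] dz [-0.05, 0.0, 0.0, 0.0, 0.0, 0.0, 0.0, 0.0] dx(total) 0.01
```

```bash
python3 -m inch '[{"dx":0,"dy":0,"dz":0,"ax":0,"ay":0,"az":0},{"dx":0,"dy":-0.05,"dz":0,"ax":0,"ay":0,"az":0},{"dx":0,"dy":0,"dz":0,"ax":0,"ay":0,"az":0},{"dx":0,"dy":0,"dz":0,"ax":0,"ay":0,"az":0},{"dx":0,"dy":0.05,"dz":0,"ax":0,"ay":0,"az":0},{"dx":0,"dy":0,"dz":0,"ax":0,"ay":0,"az":0},{"dx":0,"dy":0,"dz":0,"ax":0,"ay":0,"az":0},{"dx":0,"dy":0,"dz":0,"ax":0,"ay":0,"az":0}]'
python3 ctl.py run 0.155 0.15
```

```text
clock: 20.6
tcp_pos: [0.5502, -0.0151, 0.2918]
ee_rot: [[0.965, -0.261, 0.0], [-0.261, -0.965, 0.001], [0.0, -0.001, -1.0]]
ft_force: [6.2, 0.1, -4.0]
finger_gap: 0.013
grasp_force: 30.9
t 20.70 a -0.043 -0.043 meas 0.151 0.152 F [ 5.4  0.4 -5. ] gap 0.0130 grip 31
  plan end -0.043
  x th 0.152 w 0.001 d -0.0160 mgl 0.492 sd [0.006 0.042 0.009 0.016] res -0.001 0.001
  pred th [0.152 0.153] wmax 0.00 wend 0.00 a [-0.043 -0.04  -0.043]
dy [0.0, -0.05, 0.0, 0.0, 0.05, 0.0, 0.0, 0.0] dz [-0.05, 0.0, 0.0, 0.0, 0.0, 0.0, 0.0, 0.0] dx(total) 0.01
```

```bash
python3 -m inch '[{"dx":0,"dy":0,"dz":0,"ax":0,"ay":0,"az":0},{"dx":0,"dy":0,"dz":0,"ax":0,"ay":0,"az":0},{"dx":0,"dy":0,"dz":0,"ax":0,"ay":0,"az":0},{"dx":0,"dy":0,"dz":0,"ax":0,"ay":0,"az":0},{"dx":0,"dy":0,"dz":0,"ax":0,"ay":0,"az":0},{"dx":0,"dy":0,"dz":0,"ax":0,"ay":0,"az":0},{"dx":0,"dy":0,"dz":0,"ax":0,"ay":0,"az":0},{"dx":0,"dy":0,"dz":0,"ax":0,"ay":0,"az":0}]'
python3 ctl.py run 0.155 0.15
```

```text
clock: 21.37
tcp_pos: [0.5502, -0.015, 0.2917]
ee_rot: [[0.965, -0.261, 0.0], [-0.261, -0.965, 0.001], [0.0, -0.001, -1.0]]
ft_force: [5.4, 0.8, -4.2]
finger_gap: 0.0129
grasp_force: 30.9
t 21.47 a -0.043 -0.043 meas 0.152 0.152 F [ 5.5 -0.  -5.7] gap 0.0129 grip 31
  plan end -0.043
  x th 0.152 w 0.001 d -0.0162 mgl 0.492 sd [0.006 0.042 0.009 0.016] res -0.001 -0.000
  pred th [0.153 0.153] wmax 0.00 wend 0.00 a [-0.043 -0.043 -0.043]
dy [0.0, -0.05, 0.05, 0.0, 0.0, 0.0, 0.0, 0.0] dz [-0.05, 0.0, 0.0, 0.0, 0.0, 0.0, 0.0, 0.0] dx(total) 0.01
```

```bash
python3 -m inch '[{"dx":0,"dy":0,"dz":0,"ax":0,"ay":0,"az":0},{"dx":0,"dy":0,"dz":0,"ax":0,"ay":0,"az":0},{"dx":0,"dy":0,"dz":0,"ax":0,"ay":0,"az":0},{"dx":0,"dy":0,"dz":0,"ax":0,"ay":0,"az":0},{"dx":0,"dy":0,"dz":0,"ax":0,"ay":0,"az":0},{"dx":0,"dy":0,"dz":0,"ax":0,"ay":0,"az":0},{"dx":0,"dy":0,"dz":0,"ax":0,"ay":0,"az":0},{"dx":0,"dy":0,"dz":0,"ax":0,"ay":0,"az":0}]' >/dev/null
python3 ctl.py run 0.155 0.15
```

```text
t 22.23 a -0.043 -0.043 meas 0.153 0.153 F [ 5.1  1.  -5.7] gap 0.0134 grip 31
  plan end -0.043
  x th 0.153 w 0.001 d -0.0162 mgl 0.492 sd [0.006 0.042 0.009 0.016] res -0.000 0.000
  pred th [0.153 0.154] wmax 0.00 wend 0.00 a [-0.043 -0.043 -0.043]
dy [0.0, 0.0, 0.0, 0.0, 0.0, 0.0, 0.0, 0.0] dz [-0.05, 0.0, 0.0, 0.0, 0.0, 0.0, 0.0, 0.0] dx(total) 0.01
```

```bash
python3 -m inch '[{"dx":0,"dy":0,"dz":0,"ax":0,"ay":0,"az":0},{"dx":0,"dy":0,"dz":0,"ax":0,"ay":0,"az":0},{"dx":0,"dy":0,"dz":0,"ax":0,"ay":0,"az":0},{"dx":0,"dy":0,"dz":0,"ax":0,"ay":0,"az":0},{"dx":0,"dy":0,"dz":0,"ax":0,"ay":0,"az":0},{"dx":0,"dy":0,"dz":0,"ax":0,"ay":0,"az":0},{"dx":0,"dy":0,"dz":0,"ax":0,"ay":0,"az":0},{"dx":0,"dy":0,"dz":0,"ax":0,"ay":0,"az":0}]' >/dev/null
python3 ctl.py run 0.155 0.15
```

```text
t 23.00 a -0.043 -0.043 meas 0.152 0.152 F [ 5.5  0.  -5.3] gap 0.0129 grip 31
  plan end -0.043
  x th 0.152 w -0.002 d -0.0164 mgl 0.492 sd [0.006 0.042 0.009 0.016] res -0.001 0.000
  pred th [0.152 0.154] wmax 0.01 wend 0.01 a [-0.043 -0.037 -0.043]
dy [-0.05, -0.05, 0.0, 0.0, 0.05, 0.0, 0.0, 0.05] dz [-0.05, 0.0, 0.0, 0.0, 0.0, 0.0, 0.0, 0.0] dx(total) 0.01
```

```bash
python3 -m inch '[{"dx":0,"dy":0,"dz":0,"ax":0,"ay":0,"az":0},{"dx":0,"dy":0,"dz":0,"ax":0,"ay":0,"az":0},{"dx":0,"dy":0,"dz":0,"ax":0,"ay":0,"az":0},{"dx":0,"dy":0,"dz":0,"ax":0,"ay":0,"az":0},{"dx":0,"dy":0,"dz":0,"ax":0,"ay":0,"az":0},{"dx":0,"dy":0,"dz":0,"ax":0,"ay":0,"az":0},{"dx":0,"dy":0,"dz":0,"ax":0,"ay":0,"az":0},{"dx":0,"dy":0,"dz":0,"ax":0,"ay":0,"az":0}]' >/dev/null
python3 ctl.py run 0.155 0.15
```

```text
t 23.77 a -0.043 -0.043 meas 0.152 0.153 F [ 5.9 -0.3 -4.8] gap 0.0128 grip 31
  plan end -0.043
  x th 0.152 w 0.001 d -0.0165 mgl 0.492 sd [0.006 0.042 0.009 0.016] res -0.002 0.001
  pred th [0.153 0.154] wmax 0.00 wend 0.00 a [-0.043 -0.04  -0.043]
dy [0.0, -0.05, 0.0, 0.0, 0.0, 0.0, 0.05, 0.0] dz [-0.05, 0.0, 0.0, 0.0, 0.0, 0.0, 0.0, 0.0] dx(total) 0.01
```

```bash
python3 -m inch '[{"dx":0,"dy":0,"dz":0,"ax":0,"ay":0,"az":0},{"dx":0,"dy":0,"dz":0,"ax":0,"ay":0,"az":0},{"dx":0,"dy":0,"dz":0,"ax":0,"ay":0,"az":0},{"dx":0,"dy":0,"dz":0,"ax":0,"ay":0,"az":0},{"dx":0,"dy":0,"dz":0,"ax":0,"ay":0,"az":0},{"dx":0,"dy":0,"dz":0,"ax":0,"ay":0,"az":0},{"dx":0,"dy":0,"dz":0,"ax":0,"ay":0,"az":0},{"dx":0,"dy":0,"dz":0,"ax":0,"ay":0,"az":0}]' >/dev/null
python3 ctl.py run 0.155 0.15
```

```text
t 24.53 a -0.043 -0.043 meas 0.151 0.151 F [ 5.3  0.3 -3.9] gap 0.0131 grip 31
  plan end -0.043
  x th 0.151 w -0.004 d -0.0169 mgl 0.492 sd [0.006 0.042 0.009 0.016] res -0.003 0.000
  pred th [0.15  0.152] wmax 0.01 wend 0.01 a [-0.043 -0.031 -0.04 ]
dy [-0.1, -0.05, -0.05, 0.0, 0.05, 0.05, 0.0, 0.05] dz [-0.05, 0.0, 0.0, 0.0, 0.0, 0.0, 0.0, 0.0] dx(total) 0.01
```

```bash
python3 -m inch '[{"dx":0,"dy":0,"dz":0,"ax":0,"ay":0,"az":0},{"dx":0,"dy":0,"dz":0,"ax":0,"ay":0,"az":0},{"dx":0,"dy":0,"dz":0,"ax":0,"ay":0,"az":0},{"dx":0,"dy":0,"dz":0,"ax":0,"ay":0,"az":0},{"dx":0,"dy":0,"dz":0,"ax":0,"ay":0,"az":0},{"dx":0,"dy":0,"dz":0,"ax":0,"ay":0,"az":0},{"dx":0,"dy":0,"dz":0,"ax":0,"ay":0,"az":0},{"dx":0,"dy":0,"dz":0,"ax":0,"ay":0,"az":0}]' >/dev/null
python3 ctl.py run -0.36 0.14
```

```text
t 25.30 a -0.043 -0.043 meas 0.153 0.152 F [ 6.4  1.1 -3.3] gap 0.0128 grip 31
  plan end -0.040
  x th 0.153 w 0.002 d -0.0168 mgl 0.492 sd [0.006 0.042 0.009 0.016] res 0.001 -0.000
  pred th [0.132 0.075] wmax 0.19 wend -0.19 a [-0.043 -0.155 -0.029]
dy [1.0, 1.0, -0.05, -0.05, -0.55, -0.5, -0.55, -0.55] dz [0.05, 0.1, 0.0, 0.0, -0.1, -0.05, -0.05, 0.0] dx(total) 0.01
```

The rocker has held on the marker for over 10 s. Now I'll lower it slowly.

```bash
python3 -m inch '[{"dx":0,"dy":1.0,"dz":0.05,"ax":0,"ay":0,"az":0},{"dx":0,"dy":1.0,"dz":0.1,"ax":0,"ay":0,"az":0},{"dx":0,"dy":-0.05,"dz":0,"ax":0,"ay":0,"az":0},{"dx":0,"dy":-0.05,"dz":0,"ax":0,"ay":0,"az":0},{"dx":0,"dy":-0.55,"dz":-0.1,"ax":0,"ay":0,"az":0},{"dx":0,"dy":-0.5,"dz":-0.05,"ax":0,"ay":0,"az":0},{"dx":0,"dy":-0.55,"dz":-0.05,"ax":0,"ay":0,"az":0},{"dx":0,"dy":-0.55,"dz":0,"ax":0,"ay":0,"az":0}]' >/dev/null
python3 ctl.py run -0.36 0.12
```

```text
t 26.07 a -0.032 -0.027 meas 0.083 0.075 F [ 3.3 -2.8  0.4] gap 0.0128 grip 30
  plan end -0.029
  x th 0.066 w -0.171 d -0.0155 mgl 0.492 sd [0.006 0.042 0.009 0.016] res 0.009 0.001
  pred th [ 0.016 -0.02 ] wmax 0.17 wend -0.10 a [-0.027  0.057  0.052]
dy [-0.55, -0.6, -0.15, -0.15, 0.05, 0.0, 0.05, 0.0] dz [0.1, 0.0, 0.0, 0.0, 0.0, 0.0, 0.0, 0.0] dx(total) 0.01
```

```bash
python3 -m inch '[{"dx":0,"dy":-0.55,"dz":0.1,"ax":0,"ay":0,"az":0},{"dx":0,"dy":-0.6,"dz":0,"ax":0,"ay":0,"az":0},{"dx":0,"dy":-0.15,"dz":0,"ax":0,"ay":0,"az":0},{"dx":0,"dy":-0.15,"dz":0,"ax":0,"ay":0,"az":0},{"dx":0,"dy":0.05,"dz":0,"ax":0,"ay":0,"az":0},{"dx":0,"dy":0,"dz":0,"ax":0,"ay":0,"az":0},{"dx":0,"dy":0.05,"dz":0,"ax":0,"ay":0,"az":0},{"dx":0,"dy":0,"dz":0,"ax":0,"ay":0,"az":0}]' >/dev/null
python3 ctl.py run -0.36 0.12
```

```text
t 26.83 a 0.049 0.049 meas 0.016 0.016 F [ 1.  -1.   5.5] gap 0.0125 grip 31
  plan end 0.052
  x th 0.015 w -0.011 d -0.0102 mgl 0.490 sd [0.006 0.043 0.009 0.016] res 0.037 0.002
  pred th [-0.004 -0.052] wmax 0.16 wend -0.16 a [ 0.049 -0.067  0.035]
dy [1.0, 0.95, 0.05, 0.0, -0.4, -0.4, -0.5, -0.45] dz [0.0, 0.05, 0.0, 0.0, 0.0, 0.0, -0.05, 0.05] dx(total) 0.01
```

```bash
sed -i 's/+d-.03\*w/+d-.035*w-.004*np.tanh(w\/.02)/' ctl.py
python3 -m inch '[{"dx":0,"dy":0.9,"dz":0,"ax":0,"ay":0,"az":0},{"dx":0,"dy":0.9,"dz":0.05,"ax":0,"ay":0,"az":0},{"dx":0,"dy":0.1,"dz":0,"ax":0,"ay":0,"az":0},{"dx":0,"dy":0,"dz":0,"ax":0,"ay":0,"az":0},{"dx":0,"dy":-0.4,"dz":0,"ax":0,"ay":0,"az":0},{"dx":0,"dy":-0.4,"dz":0,"ax":0,"ay":0,"az":0},{"dx":0,"dy":-0.5,"dz":-0.05,"ax":0,"ay":0,"az":0},{"dx":0,"dy":-0.4,"dz":0.05,"ax":0,"ay":0,"az":0}]' >/dev/null
python3 ctl.py run -0.36 0.12
```

```text
t 27.60 a 0.037 0.039 meas -0.029 -0.036 F [-1.2 -1.9  7.9] gap 0.0127 grip 32
  plan end 0.035
  x th -0.040 w -0.092 d -0.0088 mgl 0.490 sd [0.006 0.042 0.008 0.016] res 0.011 -0.002
  pred th [-0.074 -0.116] wmax 0.13 wend -0.13 a [0.039 0.016 0.063]
dy [0.25, 0.25, -0.05, -0.05, -0.2, -0.2, -0.2, -0.2] dz [-0.05, 0.0, 0.0, 0.0, 0.0, 0.0, 0.05, 0.0] dx(total) 0.01
```

```bash
python3 -m inch '[{"dx":0,"dy":0.25,"dz":-0.05,"ax":0,"ay":0,"az":0},{"dx":0,"dy":0.25,"dz":0,"ax":0,"ay":0,"az":0},{"dx":0,"dy":-0.05,"dz":0,"ax":0,"ay":0,"az":0},{"dx":0,"dy":-0.05,"dz":0,"ax":0,"ay":0,"az":0},{"dx":0,"dy":-0.2,"dz":0,"ax":0,"ay":0,"az":0},{"dx":0,"dy":-0.2,"dz":0,"ax":0,"ay":0,"az":0},{"dx":0,"dy":-0.2,"dz":0.05,"ax":0,"ay":0,"az":0},{"dx":0,"dy":-0.2,"dz":0,"ax":0,"ay":0,"az":0}]' >/dev/null
python3 ctl.py run -0.36 0.12
```

```text
t 28.37 a 0.058 0.061 meas -0.131 -0.138 F [ 0.3 -1.9  5.6] gap 0.0128 grip 32
  plan end 0.063
  x th -0.147 w -0.172 d -0.0103 mgl 0.490 sd [0.006 0.042 0.009 0.016] res -0.013 0.001
  pred th [-0.199 -0.236] wmax 0.17 wend -0.11 a [0.061 0.161 0.152]
dy [-0.65, -0.65, -0.2, -0.2, 0.05, 0.0, 0.05, 0.05] dz [0.0, 0.1, 0.0, 0.05, 0.0, 0.0, 0.0, 0.0] dx(total) 0.01
```

```bash
python3 -m inch '[{"dx":0,"dy":-0.65,"dz":0,"ax":0,"ay":0,"az":0},{"dx":0,"dy":-0.65,"dz":0.1,"ax":0,"ay":0,"az":0},{"dx":0,"dy":-0.2,"dz":0,"ax":0,"ay":0,"az":0},{"dx":0,"dy":-0.2,"dz":0.05,"ax":0,"ay":0,"az":0},{"dx":0,"dy":0.05,"dz":0,"ax":0,"ay":0,"az":0},{"dx":0,"dy":0,"dz":0,"ax":0,"ay":0,"az":0},{"dx":0,"dy":0.05,"dz":0,"ax":0,"ay":0,"az":0},{"dx":0,"dy":0.05,"dz":0,"ax":0,"ay":0,"az":0}]' >/dev/null
python3 ctl.py run -0.355 0.08
```

```text
t 29.13 a 0.152 0.151 meas -0.228 -0.230 F [ 0.8 -1.5  4.4] gap 0.0130 grip 32
  plan end 0.152
  x th -0.235 w -0.081 d -0.0090 mgl 0.489 sd [0.006 0.043 0.009 0.016] res 0.009 0.002
  pred th [-0.262 -0.289] wmax 0.08 wend -0.08 a [0.151 0.16  0.183]
dy [0.0, -0.05, -0.05, -0.05, -0.1, -0.1, -0.1, -0.1] dz [-0.05, 0.0, 0.0, 0.05, 0.0, 0.0, 0.0, 0.05] dx(total) 0.01
```

```bash
python3 -m inch '[{"dx":0,"dy":0,"dz":-0.05,"ax":0,"ay":0,"az":0},{"dx":0,"dy":-0.05,"dz":0,"ax":0,"ay":0,"az":0},{"dx":0,"dy":-0.05,"dz":0,"ax":0,"ay":0,"az":0},{"dx":0,"dy":-0.05,"dz":0.05,"ax":0,"ay":0,"az":0},{"dx":0,"dy":-0.1,"dz":0,"ax":0,"ay":0,"az":0},{"dx":0,"dy":-0.1,"dz":0,"ax":0,"ay":0,"az":0},{"dx":0,"dy":-0.1,"dz":0,"ax":0,"ay":0,"az":0},{"dx":0,"dy":-0.1,"dz":0.05,"ax":0,"ay":0,"az":0}]' >/dev/null
python3 ctl.py run -0.36 0.06
```

```text
t 29.90 a 0.184 0.186 meas -0.258 -0.258 F [ 1.  -1.9  0.4] gap 0.0126 grip 32
  plan end 0.183
  x th -0.259 w -0.004 d -0.0052 mgl 0.487 sd [0.006 0.035 0.009 0.015] res 0.030 0.001
  pred th [-0.267 -0.292] wmax 0.08 wend -0.08 a [0.186 0.112 0.162]
dy [0.55, 0.55, 0.05, 0.1, -0.2, -0.15, -0.25, -0.25] dz [-0.1, -0.1, 0.0, 0.0, 0.0, 0.05, 0.0, 0.05] dx(total) 0.01
```

```bash
python3 -m inch '[{"dx":0,"dy":0.5,"dz":-0.1,"ax":0,"ay":0,"az":0},{"dx":0,"dy":0.5,"dz":-0.1,"ax":0,"ay":0,"az":0},{"dx":0,"dy":0.1,"dz":0,"ax":0,"ay":0,"az":0},{"dx":0,"dy":0.1,"dz":0,"ax":0,"ay":0,"az":0},{"dx":0,"dy":-0.2,"dz":0,"ax":0,"ay":0,"az":0},{"dx":0,"dy":-0.15,"dz":0.05,"ax":0,"ay":0,"az":0},{"dx":0,"dy":-0.25,"dz":0,"ax":0,"ay":0,"az":0},{"dx":0,"dy":-0.25,"dz":0.05,"ax":0,"ay":0,"az":0}]' >/dev/null
python3 ctl.py run -0.36 0.06
```

```text
t 30.67 a 0.163 0.164 meas -0.285 -0.287 F [ 3.1 -1.4 -4.9] gap 0.0131 grip 31
  plan end 0.162
  x th -0.291 w -0.062 d -0.0039 mgl 0.487 sd [0.006 0.04  0.009 0.015] res 0.007 0.001
  pred th [-0.311 -0.328] wmax 0.06 wend -0.05 a [0.164 0.179 0.197]
dy [-0.05, -0.05, -0.1, -0.05, -0.1, -0.05, -0.1, -0.05] dz [0.0, 0.0, 0.0, 0.05, 0.0, 0.0, 0.0, 0.05] dx(total) 0.02
```

```bash
python3 -m inch '[{"dx":0,"dy":-0.05,"dz":0,"ax":0,"ay":0,"az":0},{"dx":0,"dy":-0.05,"dz":0,"ax":0,"ay":0,"az":0},{"dx":0,"dy":-0.1,"dz":0,"ax":0,"ay":0,"az":0},{"dx":0,"dy":-0.05,"dz":0.05,"ax":0,"ay":0,"az":0},{"dx":0,"dy":-0.1,"dz":0,"ax":0,"ay":0,"az":0},{"dx":0,"dy":-0.05,"dz":0,"ax":0,"ay":0,"az":0},{"dx":0,"dy":-0.1,"dz":0,"ax":0,"ay":0,"az":0},{"dx":0,"dy":-0.05,"dz":0.05,"ax":0,"ay":0,"az":0}]' >/dev/null
python3 ctl.py run -0.37 0.05
```

```text
t 31.43 a 0.194 0.194 meas -0.331 -0.333 F [ 2.6 -4.6 -6.4] gap 0.0130 grip 31
  plan end 0.197
  x th -0.336 w -0.051 d -0.0040 mgl 0.487 sd [0.006 0.042 0.009 0.015] res -0.001 0.000
  pred th [-0.35  -0.357] wmax 0.05 wend -0.02 a [0.194 0.218 0.218]
dy [-0.15, -0.1, -0.05, -0.1, 0.0, 0.0, 0.0, 0.0] dz [0.0, 0.05, 0.0, 0.0, 0.05, 0.0, 0.0, 0.0] dx(total) 0.02
```

```bash
python3 -m inch '[{"dx":0,"dy":-0.15,"dz":0,"ax":0,"ay":0,"az":0},{"dx":0,"dy":-0.1,"dz":0.05,"ax":0,"ay":0,"az":0},{"dx":0,"dy":-0.05,"dz":0,"ax":0,"ay":0,"az":0},{"dx":0,"dy":-0.05,"dz":0,"ax":0,"ay":0,"az":0},{"dx":0,"dy":0,"dz":0.05,"ax":0,"ay":0,"az":0},{"dx":0,"dy":0,"dz":0,"ax":0,"ay":0,"az":0},{"dx":0,"dy":0,"dz":0,"ax":0,"ay":0,"az":0},{"dx":0,"dy":0,"dz":0,"ax":0,"ay":0,"az":0}]' >/dev/null
python3 ctl.py run -0.37 0.05; python3 ctl.py stop 0.12
```

```text
t 32.20 a 0.217 0.217 meas -0.348 -0.348 F [ 0.9 -4.8 -3.7] gap 0.0128 grip 31
  plan end 0.218
  x th -0.348 w 0.000 d -0.0026 mgl 0.487 sd [0.005 0.032 0.01  0.015] res 0.010 -0.000
  pred th [-0.351 -0.358] wmax 0.02 wend -0.02 a [0.217 0.19  0.208]
dy [0.2, 0.2, 0.0, 0.05, -0.05, -0.1, -0.05, -0.1] dz [-0.05, 0.0, 0.0, -0.05, 0.05, 0.0, 0.0, 0.05] dx(total) 0.01
t 32.30 a 0.217 0.217 meas -0.348 -0.348 F [ 0.2 -4.1 -3.8] gap 0.0129 grip 31
dy [0.2, 0.2, 0.2, 0.2, 0.2, 0.25, 0.2, 0.2] dz [-0.05, 0.0, -0.05, -0.05, -0.05, 0.0, -0.05, 0.0] dx(total) 0.01
```

It's resting on the stop or within 0.002 rad of it. I'll relax the lever gently, then bring it back.

```bash
python3 -m inch '[{"dx":0,"dy":0.2,"dz":-0.05,"ax":0,"ay":0,"az":0},{"dx":0,"dy":0.2,"dz":0,"ax":0,"ay":0,"az":0},{"dx":0,"dy":0.2,"dz":-0.05,"ax":0,"ay":0,"az":0},{"dx":0,"dy":0.2,"dz":0,"ax":0,"ay":0,"az":0},{"dx":0,"dy":0.2,"dz":-0.05,"ax":0,"ay":0,"az":0},{"dx":0,"dy":0.2,"dz":0,"ax":0,"ay":0,"az":0},{"dx":0,"dy":0.2,"dz":-0.05,"ax":0,"ay":0,"az":0},{"dx":0,"dy":0.2,"dz":0,"ax":0,"ay":0,"az":0}]' >/dev/null
python3 ctl.py stop -0.15
```

```text
t 33.07 a 0.125 0.122 meas -0.349 -0.349 F [-1.5  1.3  2.4] gap 0.0127 grip 31
dy [0.6, 0.55, 0.6, 0.55, 0.6, 0.6, 0.55, 0.6] dz [-0.05, -0.05, 0.0, 0.0, 0.0, 0.05, 0.05, 0.05] dx(total) 0.01
```

```bash
python3 -m inch '[{"dx":0,"dy":0.6,"dz":-0.05,"ax":0,"ay":0,"az":0},{"dx":0,"dy":0.55,"dz":-0.05,"ax":0,"ay":0,"az":0},{"dx":0,"dy":0.6,"dz":0,"ax":0,"ay":0,"az":0},{"dx":0,"dy":0.55,"dz":0,"ax":0,"ay":0,"az":0},{"dx":0,"dy":0.6,"dz":0,"ax":0,"ay":0,"az":0},{"dx":0,"dy":0.6,"dz":0.05,"ax":0,"ay":0,"az":0},{"dx":0,"dy":0.55,"dz":0.05,"ax":0,"ay":0,"az":0},{"dx":0,"dy":0.6,"dz":0.05,"ax":0,"ay":0,"az":0}]' >/dev/null
python3 ctl.py stop -0.43
```

```text
t 33.83 a -0.155 -0.158 meas -0.349 -0.349 F [ 0.1 -0.2  3.4] gap 0.0129 grip 31
dy [0.6, 0.55, 0.55, 0.6, 0.55, 0.55, 0.5, 0.55] dz [0.05, 0.15, 0.1, 0.2, 0.15, 0.2, 0.2, 0.25] dx(total) 0.01
```

```bash
python3 -m inch '[{"dx":0,"dy":0.6,"dz":0.05,"ax":0,"ay":0,"az":0},{"dx":0,"dy":0.6,"dz":0.1,"ax":0,"ay":0,"az":0},{"dx":0,"dy":0.55,"dz":0.15,"ax":0,"ay":0,"az":0},{"dx":0,"dy":0.6,"dz":0.15,"ax":0,"ay":0,"az":0},{"dx":0,"dy":0.55,"dz":0.2,"ax":0,"ay":0,"az":0},{"dx":0,"dy":0.55,"dz":0.2,"ax":0,"ay":0,"az":0},{"dx":0,"dy":0.5,"dz":0.2,"ax":0,"ay":0,"az":0},{"dx":0,"dy":0.55,"dz":0.25,"ax":0,"ay":0,"az":0}]' >/dev/null
python3 ctl.py stop -0.43
```

```text
t 34.60 a -0.429 -0.433 meas -0.349 -0.349 F [2.5 0.4 2.4] gap 0.0128 grip 31
dy [0.0, 0.0, 0.0, 0.0, 0.0, -0.05, 0.0, 0.0] dz [0.0, 0.0, 0.0, 0.0, 0.0, 0.0, 0.0, 0.0] dx(total) 0.04
```

Now I'll open fully and retreat straight up.

```bash
python3 -m inch '[{"dx":0,"dy":0,"dz":0,"ax":0,"ay":0,"az":0},{"dx":0,"dy":0,"dz":0,"ax":0,"ay":0,"az":0},{"dx":0,"dy":0,"dz":0,"ax":0,"ay":0,"az":0},{"dx":0,"dy":0,"dz":0,"ax":0,"ay":0,"az":0},{"dx":0,"dy":0,"dz":0,"ax":0,"ay":0,"az":0},{"dx":0,"dy":0,"dz":0,"ax":0,"ay":0,"az":0},{"dx":0,"dy":0,"dz":0,"ax":0,"ay":0,"az":0},{"dx":0,"dy":0,"dz":0,"ax":0,"ay":0,"az":0}]' 1
python3 -m inch '[{"dx":0,"dy":0,"dz":0,"ax":0,"ay":0,"az":0},{"dx":0,"dy":0,"dz":-0.5,"ax":0,"ay":0,"az":0},{"dx":0,"dy":0,"dz":-1,"ax":0,"ay":0,"az":0},{"dx":0,"dy":0,"dz":-1.5,"ax":0,"ay":0,"az":0},{"dx":0,"dy":0,"dz":-1.5,"ax":0,"ay":0,"az":0},{"dx":0,"dy":0,"dz":-1.5,"ax":0,"ay":0,"az":0},{"dx":0,"dy":0,"dz":-1.5,"ax":0,"ay":0,"az":0},{"dx":0,"dy":0,"dz":-1.5,"ax":0,"ay":0,"az":0}]'
python3 -m inch '[{"dx":0,"dy":0,"dz":0,"ax":0,"ay":0,"az":0},{"dx":0,"dy":0,"dz":0,"ax":0,"ay":0,"az":0},{"dx":0,"dy":0,"dz":0,"ax":0,"ay":0,"az":0},{"dx":0,"dy":0,"dz":0,"ax":0,"ay":0,"az":0},{"dx":0,"dy":0,"dz":0,"ax":0,"ay":0,"az":0},{"dx":0,"dy":0,"dz":0,"ax":0,"ay":0,"az":0},{"dx":0,"dy":0,"dz":0,"ax":0,"ay":0,"az":0},{"dx":0,"dy":0,"dz":0,"ax":0,"ay":0,"az":0}]' | head -2
python3 - <<'E'
from h import *
cv2.imwrite("pics/end.png",cv2.resize(cams.camera("scene")[90:330,180:380],None,fx=2.5,fy=2.5))
E
```

```text
clock: 35.27
tcp_pos: [0.5335, -0.0761, 0.2768]
ee_rot: [[0.965, -0.261, -0.0], [-0.261, -0.965, -0.0], [-0.0, 0.0, -1.0]]
ft_force: [0.1, 0.0, 0.1]
finger_gap: 0.0857
grasp_force: 0.0
clock: 35.93
tcp_pos: [0.5336, -0.0762, 0.3688]
ee_rot: [[0.965, -0.261, 0.001], [-0.261, -0.965, -0.0], [0.001, 0.0, -1.0]]
ft_force: [-0.8, 0.1, -0.2]
finger_gap: 0.0853
grasp_force: 0.0
clock: 36.6
tcp_pos: [0.5334, -0.0761, 0.3664]
```

View pics/end.png

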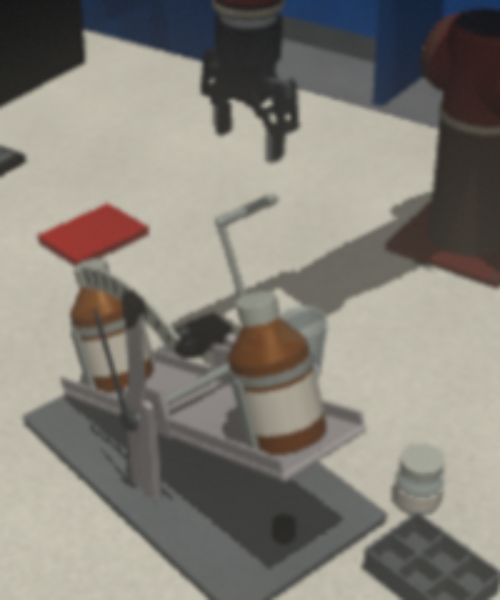

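The rocker is back on its right stop with the pointer at (97,315). The lever is free at rest with its bar at (245,208), the gripper is clear above it, and nothing else has moved.

```bash
python3 -c "from workcell import manip;print(manip.close_job())"
```

```text
the job is handed in; nothing more can be done
None
```

The rocker was balanced on the marker for more than 8 s (about 10 s), lowered slowly onto the right-hand stop, the lever brought back to rest and released, and the job handed in at about 37 s.

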